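# Top and fill the pen tidy on the wood-burning bench

## Task

Put the pale wooden top on the pen tidy so that both pins come through it and it lies flush, then drop the two pens from their sloping rests cap-down through it, the thick marker in the wide hole and the thin fineliner in the narrow one, until each stands on the bottom of its well. The top must be on before any pen goes in; leave everything else on the bench where it is.

Things in the scene. Friction and masses are not known exactly. Their poses are not given: they have to be found in the camera images.
- tidy: The pen tidy without its top: a fixed brown wooden block 160 (its x) x 44 (y) x 75 mm high; origin: centre of its underside, z up. Two square wells 26 x 26 mm open in its upper face at x = +30 and -30 mm, floor 8 mm above the origin. Two steel pins, 10 mm diameter, tapered tops, rise 20 mm above the upper face at x = +64 and -64 mm. Yaw within 40 degrees.
- well_a (a point): Centre of the floor of the tidy's well at its +x side (tidy's axes).
- well_b (a point): Centre of the floor of the tidy's well at its -x side.
- top: Tidy's loose top: pale wooden plate 160 (its x) x 56 (y) x 14 mm, 120 g, flat on the bench, burnt twig drawing up; origin: centre of its underside. Through holes: two pin holes of 13 mm at x = +64 and -64 mm, a wide hole of 24 mm at x = +30 mm, a narrow one of 17 mm at x = -30 mm. Fits the pins either way round (half a turn), drawing up.
- wide_hole (a point): Centre of the wide (24 mm) hole, at the plate's upper face.
- narrow_hole (a point): Centre of the narrow (17 mm) hole, at the plate's upper face.
- marker: Thick pen: round marker, 18 mm diameter, 160 mm long, black cap on the first 50 mm, grey barrel, 35 g, balance point 62 mm from the cap end. Origin: centre of the cap end's face; z runs along the pen from cap end to tail. Starts in rest_a, cap end low, rising 40 degrees from level to its tail.
- liner: The thin pen: a round fineliner 11 mm in diameter, 160 mm long, black cap over the first 50 mm, grey barrel, 18 g; origin and axes as for the marker. It starts lying in rest_b, at the same slope.
- rest_a: Fixed pen rest under the marker: dark base 150 x 50 x 8 mm; origin: centre of its underside. The pen lies over its centre line, rising 40 degrees towards rest's +x (roughly to the robot), cap end at (-65, 0, 32) mm on a stop plate, tail at (58, 0, 135) mm. Metal V cradles, 30 mm wide, carry it 22 and 80 mm from the cap end; beyond 88 mm it is free all round.
- rest_b: Fixed pen rest that holds the fineliner; same measures as rest_a.
- tape: Bystander, to be left where it is: a roll of masking tape lying flat, ring 92 mm outside diameter, 25 mm high; origin at the centre of its underside.
- eraser: Bystander, to be left where it is: a white eraser block 42 x 18 x 14 mm; origin at the centre of its underside.
- sander: Bystander, to be left where it is: a cork sanding block 66 x 110 x 30 mm; origin at the centre of its underside.
- jar: Bystander, to be left where it is: an amber glass jar with a metal lid, 58 mm diameter, 85 mm high; origin at the centre of its underside.
- blank: Bystander, to be left where it is: a round pale wooden blank, 90 mm diameter, 12 mm thick; origin at the centre of its underside.
- offcut: Bystander, to be left where it is: a T-shaped wooden offcut about 50 x 60 x 20 mm; origin at the centre of its underside.
- pencil: Bystander, to be left where it is: a flat carpenter's pencil, 100 x 13 x 8 mm, lying on the bench.
- sharpener: Bystander, to be left where it is: a small metal sharpener, 28 x 18 x 15 mm.
Mind the look-alikes: they are no part of the job. What is shaped like the marker but orange is not meant.

How it is judged:
By the outcome, as a careful person would: the job done as asked, in the order asked, and still so for the second after the job is handed in, with the robot touching nothing.
It also fails if it takes over 72 s, if anything falls off the work surface, if the arm or the gripper's body presses on something with over 40 N, if the wrist force passes 120 N, or if a joint passes its speed limit or range.

## Robot

A 6-joint arm with a two-finger parallel gripper is mounted at the origin on the work surface. World frame = base frame: x ahead of the robot, y to its left, z up, the work surface at z = 0. Lengths are in m, angles in rad, forces in N, time in s.
With the tool pointing down it reaches from about 0.35 to 0.975 m from the base axis. Payload 4.9 kg.
Tool frame: the origin (TCP) lies at the very end of the fingers, on their centre line; the grasp point (between the pads) lies 19 mm behind it; z points along the fingers, y is the line along which they close (so a half turn about z gives the same grasp; the last joint's range is limited). The gripper opens to 85 mm and grips with 20 to 120 N. Pads are 22 mm wide; open, the fingers measure 114 mm over their backs; the gripper's body (76 mm by 85 mm) begins 54 mm behind the grasp point. The pads swing forward as they close: fully open they stand 13 mm farther back than shut.
Start: joints at [1.218, 0.053, 1.613, -0, 1.476, -0.119], TCP at [0.145, 0.608, 0.231] pointing down, gripper open.
Joint ranges: [-3.01, 3.01], [-1.01, 2.22], [0.06, 2.58], [-1.02, 4.17], [0.09, 2.62], [-3.14, 3.14]. Speed limits (rad/s): [2.57, 2.57, 3.14, 3.14, 3.14, 3.14].

## Interface

Orientations are given as a rotation vector (axis times angle).
In Python, from station import get_obs, get_image, get_calibration, finish_job gives the robot as it stands.
- The arm moves only by the tool servo_tool, never from a script. Its argument "increments" is a list of rows, each a list of 5 numbers: the opening, from 0 (shut) to 1 (fully open), then the shift along the tool's x, y, z in mm, then the turn about the tool's z in degrees. In form: [[jaw, tx, ty, tz, spin], ...]. A call has 1 to 12 rows; each row shifts and turns the commanded pose from where the row before left it, along the tool's axes as they then stand; what a row does not reach is not made up. A row lasts 1/8 s, in which the tool goes at most 62.5 mm and 10.7 degrees, less where a joint would pass 70% of its speed; a pose out of reach is approached as far as the arm can. A call is refused whole if a number of a shift passes 62.5 or a number of a turn 10.7, either way. A call with a gripper value outside its range is refused whole. The fingers move at their own pace and stop on an object; "force" is the grip in N (left out, the last holds). Time passes only in rows, so rows that do not move let the fingers close. It gives the time, the measured TCP pose, the force, the opening and the grip force at its end, in the units of the state.
- get_obs(): the state, without advancing time (a new reading comes with each control period).
- get_image(name): name is "scene" or "top" or "wrist"; returns the picture (420x560x3 uint8, red, green, blue); there is no depth.
- get_calibration(name): a dict with "fx", "fy", "cx", "cy" (pixels), "R" (3x3) and "t" (3): a world point X has camera coordinates R X + t; the wrist camera has in their place "mount" (4x4, takes a point from camera to tool coordinates, whose origin is the TCP and whose axes are the flange's). Camera axes: x right, y down, z forward; pixel columns grow to the right and rows downward; lengths in m; the calibration is good to about 2 mm. The wrist camera is an equidistant fisheye: a pixel r from the principal point sees the ray r / f radians off the axis. A picture is of the moment at which its call begins: read the wrist's pose just before it. get_calibration takes no time and is no camera call.
- finish_job(): hands the job in; it is judged then, once.
The state is a dict: "t": time; "q": joint angles; "dq": joint speeds; "effort": joint torques, N m; "tool_pos": TCP position; "tool_rot": TCP orientation; "contact_force": force on the tool from outside, world axes, zero at the start; "wrist_torque": the same for the moment, N m; "opening": finger opening in m; "grip_force": force on a finger pad.
Only numpy, scipy, OpenCV 4.12 (cv2) and the standard library are available. Lean on these libraries where they do the work, as an engineer would, in place of code of your own. Each camera call takes 0.05 s, during which the arm holds its last target. There are 200 camera calls.

## Working session

There is one attempt and no reset: what is moved stays moved. The work goes in short steps, Python scripts to look and compute and a tool call to move; the robot and the scene stay as the last step left them, time stands still between calls to the robot, and variables do not carry over. Pictures are saved under pics/ and viewed, at most 10 in all, crops included, and the job is handed in when it is done.

Besides the shell and the picture viewer there is one more tool, called after ">>>" as name(argument=value, ...), one argument or row to a line, values as JSON. servo_tool: Moves the arm, as the interface text tells. Its arguments: {"type":"object","properties":{"increments":{"type":"array"},"force":{"type":"number"}},"required":["increments"]}

```bash
ls; mkdir -p pics; python3 - <<'E'
from station import *
import cv2,numpy as np
o=get_obs();print(o)
for n in("scene","top","wrist"):
    c=get_calibration(n);print(n,{k:np.round(v,4).tolist() for k,v in c.items()})
    cv2.imwrite(f"pics/{n}0.png",get_image(n)[:,:,::-1])
E
```

```text
pics
{'t': 0.0, 'q': array([ 1.21799323e+00,  5.33365405e-02,  1.61426912e+00, -7.33089901e-06,
        1.47599738e+00, -1.19023842e-01]), 'dq': array([-0.0018157 , -0.00038884, -0.00032044, -0.00045924,  0.00281076,
       -0.00117349]), 'effort': array([ 2.24992524e-03, -3.93689382e+01, -3.70176494e+01, -1.85762019e-05,
        7.17053306e-03,  8.78802780e-06]), 'tool_pos': array([0.14458799, 0.60741673, 0.23009047]), 'tool_rot': array([-3.66328692e-01, -3.11969400e+00,  3.07266290e-03]), 'contact_force': array([-0.46961318,  0.76212787, -1.06216989]), 'wrist_torque': array([0.00481203, 0.03109158, 0.04477072]), 'grip_force': 0.0, 'opening': 0.08548998108483455}
scene {'fx': 431.6321, 'fy': 431.6321, 'cx': 279.8579, 'cy': 211.4351, 'R': [[0.0165, 0.9998, -0.0151], [0.7254, -0.0223, -0.688], [-0.6882, 0.0004, -0.7256]], 't': [0.1831, -0.3748, 1.6884]}
top {'fx': 431.2486, 'fy': 431.2486, 'cx': 277.8693, 'cy': 203.9576, 'R': [[-0.0244, -0.9996, 0.0156], [-0.9941, 0.0226, -0.1062], [0.1058, -0.0181, -0.9942]], 't': [-0.1951, 0.5611, 1.2905]}
wrist {'fx': 325.1923, 'fy': 325.1923, 'cx': 276.4508, 'cy': 206.7851, 'mount': [[-0.0003, -0.9656, -0.26, 0.0662], [1.0, -0.0001, -0.0007, 0.0003], [0.0006, -0.26, 0.9656, -0.1432], [0.0, 0.0, 0.0, 1.0]]}
```

View pics/top0.png

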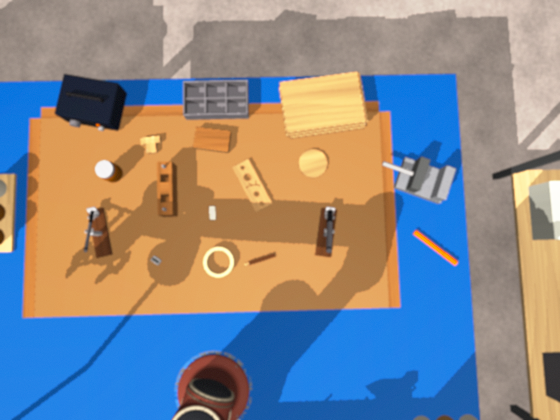

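View pics/scene0.png

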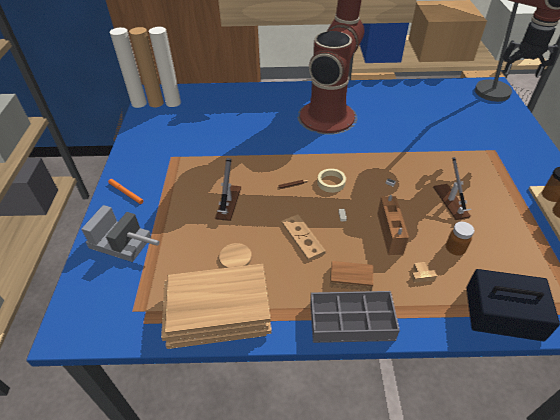

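The top view (up = +x, left = +y) shows the tidy at (166,188), the plate at (252,183), and pens on rests at (98,232) and (328,231). The orange pen at (436,247), off the mat, is the look-alike. I'll make an enlarged montage to tell the pens apart and locate the holes.

```bash
python3 - <<'E'
import cv2,numpy as np
t=cv2.imread("pics/top0.png");s=cv2.imread("pics/scene0.png")
def cr(im,x,y,w=66,h=70,k=4): return cv2.resize(im[y:y+h,x:x+w],None,fx=k,fy=k,interpolation=cv2.INTER_CUBIC)
r1=np.hstack([cr(t,67,195),cr(t,295,195),cr(t,137,155)])
r2=np.hstack([cr(s,425,150),cr(s,198,155),cr(t,220,150)])
cv2.imwrite("pics/m0.png",np.vstack([r1,r2]))
E
```

```text
(no output)
```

View pics/m0.png

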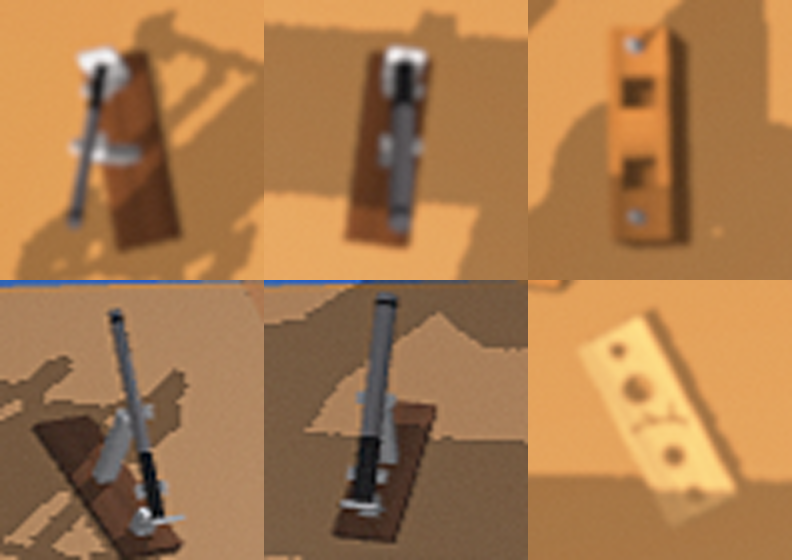

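The thin fineliner is on the left rest (tail at top-view px (85,250), cap (92,212)). The thick grey marker is on the right rest (tail (329,251), cap (329,210)). The plate's wide hole is at (247,177) and its narrow hole at (256,194).

```bash
cat > h.py <<'E'
import numpy as np, cv2
from scipy.spatial.transform import Rotation as Ro
from station import *
def ray(cam,uv,pose=None):
    c=get_calibration(cam); u,v=uv
    if cam!="wrist":
        R=np.array(c["R"]);t=np.array(c["t"])
        d=R.T@np.array([(u-c["cx"])/c["fx"],(v-c["cy"])/c["fy"],1]); return -R.T@t,d/np.linalg.norm(d)
    a,b=(u-c["cx"])/c["fx"],(v-c["cy"])/c["fy"];th=np.hypot(a,b);M=np.array(c["mount"])
    d=np.array([np.sin(th)*a/th,np.sin(th)*b/th,np.cos(th)]) if th else np.array([0,0,1.])
    R=Ro.from_rotvec(pose[1]).as_matrix()
    return np.array(pose[0])+R@M[:3,3],R@M[:3,:3]@d
def onz(r,z): o,d=r; return o+d*(z-o[2])/d[2]
def tri(rs):
    A=0;b=0
    for o,d in rs: P=np.eye(3)-np.outer(d,d);A=A+P;b=b+P@o
    X=np.linalg.solve(A,b); return X,[float(np.linalg.norm(np.cross(X-o,d))) for o,d in rs]
def proj(X,pose):
    c=get_calibration("wrist");M=np.array(c["mount"]);R=Ro.from_rotvec(pose[1]).as_matrix()
    p=M[:3,:3].T@(R.T@(np.array(X)-pose[0])-M[:3,3]);th=np.arctan2(np.hypot(p[0],p[1]),p[2]);k=th/np.hypot(p[0],p[1])
    return np.array([c["cx"]+c["fx"]*k*p[0],c["cy"]+c["fy"]*k*p[1]])
def snap(name):
    o=get_obs();im=get_image("wrist");cv2.imwrite(f"pics/{name}.png",im[:,:,::-1])
    np.savez(f"pics/{name}.npz",p=o["tool_pos"],r=o["tool_rot"]);return o
def pose(name): z=np.load(f"pics/{name}.npz");return z["p"],z["r"]
def delta(target,yaw=None):
    """tool-frame shift in mm to a world TCP target; spin deg bringing tool y to world yaw (mod 180)"""
    o=get_obs();R=Ro.from_rotvec(o["tool_rot"]).as_matrix()
    d=R.T@(np.array(target)-o["tool_pos"])*1000
    s=None
    if yaw is not None:
        s=-(np.degrees(yaw-np.arctan2(R[1,1],R[0,1]))+90)%180-90
    return np.round(d,1),s,np.round(np.degrees(np.arctan2(R[1,1],R[0,1])),2)
E
python3 - <<'E'
from h import *
np.set_printoptions(precision=4,suppress=True)
for n,uv in dict(ph1=(242.5,167.5),wide=(247.3,177),nar=(256.3,194.2),ph2=(261.5,203.2)).items(): print(n,onz(ray("top",uv),.014))
for n,uv in dict(p1=(163.5,166),p2=(164,209)).items(): print(n,onz(ray("top",uv),.095))
for n,a,b in [("ltail",(85.5,250),(454,159.5)),("lcap",(92.2,212),(464.5,208.7)),("mtail",(328.7,251.5),(228.5,159.5)),("mcap",(329.5,210.5),(224,211))]: print(n,tri([ray("top",a),ray("scene",b)]))
R=Ro.from_rotvec(get_obs()["tool_rot"]).as_matrix();print(R)
E
```

```text
ph1 [ 0.6754 -0.1007  0.014 ]
wide [ 0.645  -0.1152  0.014 ]
nar [ 0.5902 -0.1422  0.014 ]
ph2 [ 0.5617 -0.1578  0.014 ]
p1 [0.6691 0.1255 0.095 ]
p2 [0.5423 0.1236 0.095 ]
ltail (array([0.4294, 0.336 , 0.1245]), [0.0013399224511666543, 0.0013399224511666608])
lcap (array([0.5451, 0.3591, 0.0297]), [0.0018513359401643855, 0.0018513359401643719])
mtail (array([ 0.4083, -0.3454,  0.1271]), [0.0009018352532958883, 0.000901835253295746])
mcap (array([ 0.5324, -0.3629,  0.0305]), [0.0032230631490235803, 0.003223063149023509])
[[-0.9728  0.2316 -0.0006]
 [ 0.2316  0.9728 -0.0015]
 [ 0.0002 -0.0016 -1.    ]]
```

View pics/wrist0.png

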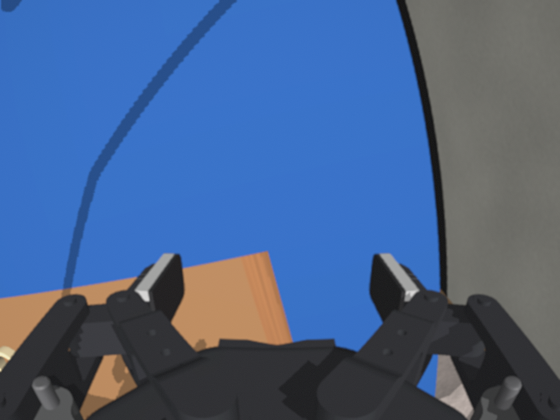

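>>> servo_tool(
  increments=[
    [1,-44,-24,-10,0],
    [1,-44,-24,-10,0],
    [1,-44,-24,-10,0],
    [1,-44,-24,-10,0],
    [1,-44,-24,-10,0],
    [1,-44,-24,-10,0],
    [1,-44,-24,-10,0],
    [1,-44,-24,0,0],
    [1,-44,-24,0,0],
    [1,-44,-24,0,0],
    [1,-44,-24,0,0],
    [1,-44,-24,0,0],
  ],
)

```text
t: 1.65
tool_pos: [0.5926, 0.2042, 0.3009]
tool_rot: [-0.366, -3.12, 0.0]
contact_force: [0.5, 0.5, -0.1]
opening: 0.0855
grip_force: 0.0
```

>>> servo_tool(
  increments=[
    [1,-44,-24,0,0],
    [1,-44,-24,0,0],
    [1,-20,-10,0,0],
    [1,0,0,0,-8],
    [1,0,0,0,-6],
    [1,0,0,0,0],
    [1,0,0,0,0],
  ],
)

```text
t: 2.52
tool_pos: [0.6831, 0.1245, 0.3013]
tool_rot: [0.015, -3.141, -0.0]
contact_force: [0.3, 1.0, -0.6]
opening: 0.0853
grip_force: 0.0
```

```bash
python3 -c "
from h import *
snap('w1')"
```

>>> servo_tool(
  increments=[
    [1,-2,-50,0,0],
    [1,-2,-50,0,0],
    [1,-2,-50,0,0],
    [1,-2,-50,0,0],
    [1,-2,-40,0,0],
    [1,0,0,0,0],
    [1,0,0,0,0],
  ],
)

```text
t: 3.45
tool_pos: [0.6958, -0.1153, 0.3013]
tool_rot: [0.016, -3.142, -0.001]
contact_force: [-0.1, 0.7, 0.0]
opening: 0.0854
grip_force: 0.0
```

```bash
python3 -c "
from h import *
snap('w2')
a=cv2.imread('pics/w1.png')[:300];b=cv2.imread('pics/w2.png')[:300]
cv2.imwrite('pics/m1.png',cv2.resize(np.vstack([a,b]),(560,600)))"
```

```text
(no output)
```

View pics/m1.png

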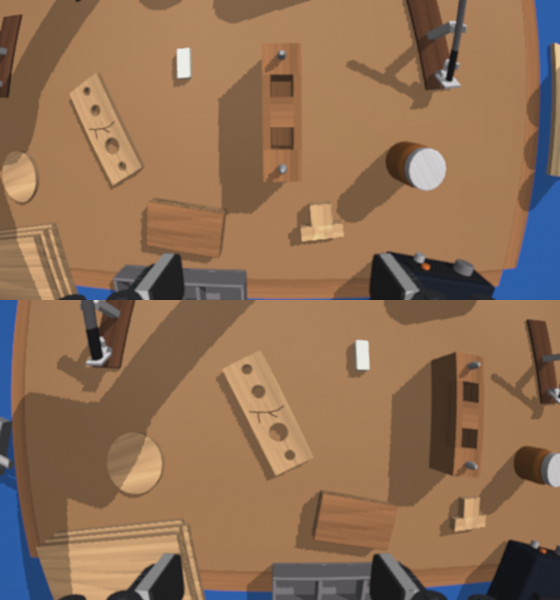

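The upper half (w1) shows the tidy pins at (282,55) and (283,169), and the plate holes at (86,91), (95,110), (112,146) and (122,166). In the lower half (w2, row−300) the plate holes are at (246,69), (258,91), (278,132) and (290,155), and the pins at (475,66) and (472,165). I'll refine these to subpixel and triangulate.

```bash
python3 - <<'E'
from h import *
np.set_printoptions(precision=4,suppress=True)
def dark(n,uv,r,bright=False):
    g=cv2.cvtColor(cv2.imread(f"pics/{n}.png"),cv2.COLOR_BGR2GRAY).astype(float)
    x,y=uv;p=g[y-r:y+r+1,x-r:x+r+1];yy,xx=np.mgrid[-r:r+1,-r:r+1]
    w=np.clip(np.percentile(p,85)*.85-p,0,None)
    w[np.hypot(xx,yy)>r+.5]=0
    return x+(w*xx).sum()/w.sum(),y+(w*yy).sum()/w.sum()
P1,P2=pose("w1"),pose("w2")
A=dict(ph2=((86,91),(246,69),7),nar=((95,110),(258,91),8),wide=((112,146),(278,132),11),ph1=((122,166),(290,155),7))
Q={}
for k,(a,b,r) in A.items():
    a2,b2=dark("w1",a,r),dark("w2",b,r)
    X,e=tri([ray("wrist",a2,P1),ray("wrist",b2,P2)]);Q[k]=onz(ray("wrist",b2,P2),.014)
    print(k,np.round(a2,1),np.round(b2,1),X,np.round(e,4),"z14:",Q[k],onz(ray("wrist",a2,P1),.014))
d=Q["ph1"]-Q["ph2"];print("len",np.linalg.norm(d[:2]),"yaw",np.degrees(np.arctan2(d[1],d[0])),"c",(Q["ph1"]+Q["ph2"])/2,(Q["wide"]+Q["nar"])/2)
for k,a,b in [("pinN",(282,55),(475,66)),("pinF",(283,169),(472,165))]:
    print(k,tri([ray("wrist",a,P1),ray("wrist",b,P2)]),onz(ray("wrist",a,P1),.095))
for k,a in [("wellN",(282,86)),("wellF",(282,138)),("c",(264,44)),("c",(300,44)),("c",(263,181)),("c",(301,181))]: print(k,onz(ray("wrist",a,P1),.075))
a=cv2.imread("pics/w1.png")[35:190,252:312];b=cv2.imread("pics/w2.png")[45:180,465-255:465-145]
cv2.imwrite("pics/z1.png",np.hstack([cv2.resize(a,(225,582),interpolation=cv2.INTER_CUBIC),cv2.resize(cv2.copyMakeBorder(b,0,20,0,0,0),(412,582),interpolation=cv2.INTER_CUBIC)]))
E
```

```text
ph2 [86.4 90.3] [246.4  68.4] [ 0.5586 -0.1558  0.0134] [0.0003 0.0003] z14: [ 0.559  -0.1557  0.014 ] [ 0.5584 -0.1554  0.014 ]
nar [ 94.9 109.1] [258.   90.7] [ 0.5886 -0.1403  0.0137] [0.0005 0.0005] z14: [ 0.5892 -0.1403  0.014 ] [ 0.5881 -0.1402  0.014 ]
wide [111.5 143.5] [279.3 130.6] [ 0.6412 -0.112   0.0163] [0.0007 0.0007] z14: [ 0.6419 -0.1119  0.014 ] [ 0.6406 -0.1133  0.014 ]
ph1 [121.8 165.2] [289.4 154.6] [ 0.6732 -0.0981  0.014 ] [0.0005 0.0005] z14: [ 0.6737 -0.0981  0.014 ] [ 0.6728 -0.0981  0.014 ]
len 0.12840089709697053 yaw 26.66298788985471 c [ 0.6163 -0.1269  0.014 ] [ 0.6156 -0.1261  0.014 ]
pinN (array([0.5429, 0.1294, 0.0856]), [0.00029275287712215086, 0.0002927528771220208]) [0.5445 0.1293 0.095 ]
pinF (array([0.6695, 0.1318, 0.0852]), [0.00031802760682355974, 0.0003180276068237286]) [0.6684 0.1317 0.095 ]
wellN [0.5765 0.1299 0.075 ]
wellF [0.6358 0.1305 0.075 ]
c [0.5274 0.1093 0.075 ]
c [0.5268 0.1496 0.075 ]
c [0.6856 0.1092 0.075 ]
c [0.6851 0.1531 0.075 ]
```

View pics/z1.png

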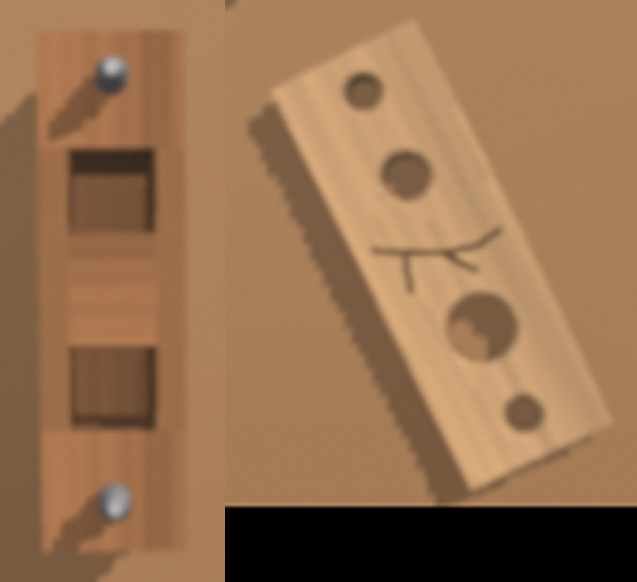

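>>> servo_tool(
  increments=[
    [1,20,-3,45,0],
    [1,20,-3,45,0],
    [1,20,-3,45,0],
    [1,20,-2,45,0],
    [1,0,0,30,-8.8],
    [1,0,0,0,-8.8],
    [1,0,0,0,-8.8],
    [1,0,0,0,0],
    [1,0,0,0,0],
  ],
)

```text
t: 4.62
tool_pos: [0.6162, -0.1269, 0.0916]
tool_rot: [-0.732, 3.055, -0.0]
contact_force: [0.2, 0.1, 0.0]
opening: 0.0851
grip_force: 0.0
```

```bash
python3 -c "
from h import *
print(get_obs()['tool_pos'],delta([.616,-.1268,-.002],np.radians(116.7)))"
```

```text
[ 0.61620062 -0.12689953  0.09162853] (array([ 0.2,  0.2, 93.6]), np.float64(0.24306386103461364), np.float64(116.94))
```

>>> servo_tool(
  increments=[
    [1,0,0,40,0.2],
    [1,0,0,35,0],
    [1,0,0,13,0],
    [1,0,0,0,0],
  ],
)

```text
t: 5.12
tool_pos: [0.6155, -0.1274, 0.0027]
tool_rot: [0.727, -3.055, -0.001]
contact_force: [-0.4, 0.1, 0.3]
opening: 0.0856
grip_force: 0.0
```

>>> servo_tool(
  increments=[
    [0.5,0,0,0,0],
    [0.5,0,0,0,0],
    [0.5,0,0,0,0],
    [0.5,0,0,0,0],
    [0.5,0,0,0,0],
  ],
  force=40,
)

```text
t: 5.75
tool_pos: [0.6177, -0.1282, 0.0057]
tool_rot: [-0.727, 3.053, -0.003]
contact_force: [-1.1, 0.0, 6.4]
opening: 0.0543
grip_force: 42.9
```

>>> servo_tool(
  increments=[
    [0.5,0,0,-20,0],
    [0.5,0,0,-60,0],
    [0.5,0,0,-60,0],
    [0.5,0,0,0,8.6],
    [0.5,0,0,0,8.6],
    [0.5,0,0,0,8.6],
    [0.5,10,50,0,0],
    [0.5,0,50,0,0],
    [0.5,0,50,0,0],
    [0.5,0,50,0,0],
    [0.5,0,50,0,0],
    [0.5,0,0,0,0],
  ],
)

```text
t: 7.25
tool_pos: [0.601, 0.1252, 0.1441]
tool_rot: [-0.035, 3.141, 0.001]
contact_force: [-0.4, 0.2, -1.8]
opening: 0.054
grip_force: 43.1
```

```bash
python3 -c "
from h import *
o=snap('w3');print(o['tool_pos'],o['opening'],o['grip_force'],delta([.6063,.1305,.116],np.radians(90.9)))
cv2.imwrite('pics/w3c.png',cv2.resize(cv2.imread('pics/w3.png')[130:],(800,414)))"
```

```text
[0.60096691 0.12518832 0.14412684] 0.05402308277476339 43.113901019096375 (array([-5.2,  7. , 28. ]), np.float64(0.2702792271546457), np.float64(91.17))
```

View pics/w3c.png

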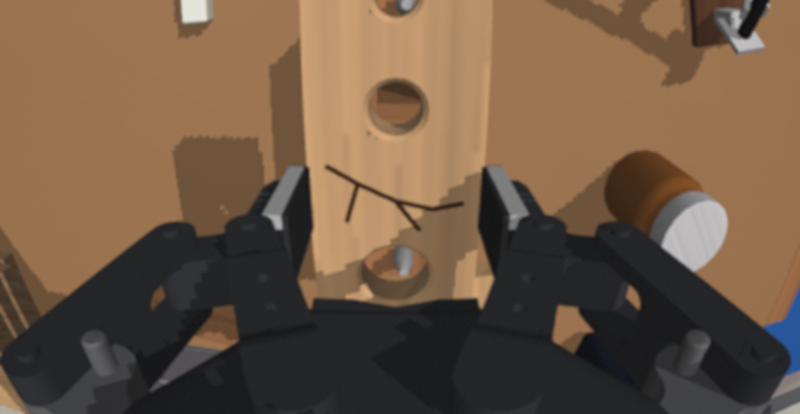

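Plate held level; near pin hole at crop (397,~0) with the pin visible inside it at (407,2), narrow hole at (397,107), and the far pin seen through the wide hole at (403,262). I'll check the remaining offset from this same picture.

```bash
python3 - <<'E'
from h import *
np.set_printoptions(precision=4,suppress=True)
P=pose("w3");zt=P[0][2]+.0083
g=lambda x,y:(x*.7,130+y*.7)
R=Ro.from_rotvec(P[1]).as_matrix()
for n,uv,z in [("nar",g(397,107),zt),("pinN",g(407,2),.093),("pinF",g(403,255),.093)]:
    X=onz(ray("wrist",uv,P),z);print(n,X,"tool mm",R.T@(X-P[0])*1000)
im=cv2.imread("pics/w3.png");
# near pin hole blob: brown darkness around expected location
X=P[0]+R@np.array([.064,0,-.0083]);print("expected pinhole px",proj(X,P),"narrow",proj(P[0]+R@np.array([.030,0,-.0083]),P))
cv2.imwrite("pics/w3d.png",cv2.resize(im[90:240,200:360],(800,750))[:600])
E
```

```text
nar [0.5703 0.1254 0.1524] tool mm [30.6589  0.9413 -8.3102]
pinN [0.5408 0.1292 0.093 ] tool mm [60.0935  5.2885 51.1088]
pinF [0.6609 0.1308 0.093 ] tool mm [-60.0053   4.2049  51.1502]
expected pinhole px [275.6473 126.406 ] narrow [275.7065 206.3782]
```

View pics/w3d.png

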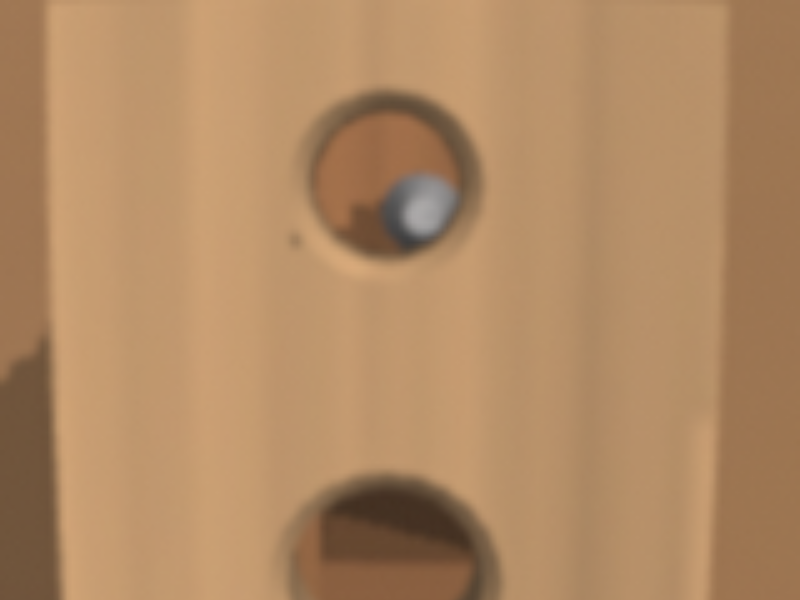

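>>> servo_tool(
  increments=[
    [0.5,-4.8,3.8,0,0.3],
    [0.5,0,0,26,0],
    [0.5,0,0,0,0],
    [0.5,0,0,0,0],
  ],
)

```text
t: 7.8
tool_pos: [0.6067, 0.1252, 0.1179]
tool_rot: [-0.017, 3.141, -0.0]
contact_force: [0.4, 0.3, -0.2]
opening: 0.0543
grip_force: 43.1
```

```bash
python3 -c "
from h import *
o=snap('w4');print(o['tool_pos'],o['opening'],o['grip_force'],o['contact_force'])
cv2.imwrite('pics/w4c.png',cv2.resize(cv2.imread('pics/w4.png')[110:340,200:360],(417,600),interpolation=cv2.INTER_CUBIC))"
```

```text
[0.60673733 0.12524332 0.11785207] 0.05432653214578557 43.108123540878296 [ 0.4002686   0.26028847 -0.24734522]
```

View pics/w4c.png

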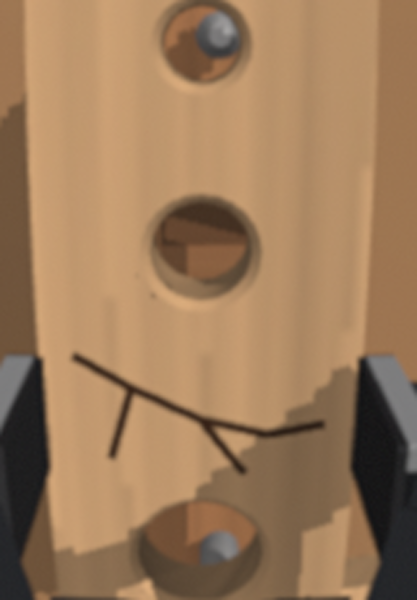

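Ninth view. The near pin is at crop (220,34) against its hole centre (203,41), so the plate needs a shift toward +y. I'll compute the offset from these pixels.

```bash
python3 - <<'E'
from h import *
np.set_printoptions(precision=2,suppress=True)
P=pose("w4");zt=P[0][2]+.0083;g=lambda x,y:(200+x/2.606,110+y/2.609)
R=Ro.from_rotvec(P[1]).as_matrix()
for n,uv,z in [("hole",g(203,41),zt),("nar",g(204,246),zt),("wide",g(200,548),zt),("pinN",g(220,34),.093),("pinF",g(220,546),.093),("pinF lower",g(218,556),.093)]:
    X=onz(ray("wrist",uv,P),z);print(n,X*1000,"tool mm",R.T@(X-P[0])*1000)
E
```

```text
hole [542.44 125.46 126.15] tool mm [64.29  0.92 -8.32]
nar [575.79 126.   126.15] tool mm [30.93  1.1  -8.31]
wide [635.12 126.   126.15] tool mm [-28.39   0.44  -8.29]
pinN [541.47 128.9   93.  ] tool mm [65.23  4.37 24.83]
pinF [657.74 130.99  93.  ] tool mm [-51.05   5.19  24.87]
pinF lower [660.71 130.58  93.  ] tool mm [-54.02   4.74  24.87]
```

>>> servo_tool(
  increments=[
    [0.5,0.5,3.9,0,-0.5],
    [0.5,0,0,0,0],
    [0.5,0,0,0,0],
  ],
)

```text
t: 8.22
tool_pos: [0.6059, 0.13, 0.1177]
tool_rot: [-0.033, 3.141, -0.0]
contact_force: [-0.5, 0.6, -0.9]
opening: 0.0546
grip_force: 43.1
```

```bash
python3 - <<'E'
from h import *
np.set_printoptions(precision=2,suppress=True)
o=snap("w5");P=pose("w5");print(P[0]*1000,P[1])
R=Ro.from_rotvec(P[1]).as_matrix()
im=cv2.imread("pics/w5.png");hsv=cv2.cvtColor(im,cv2.COLOR_BGR2HSV)
for nm,(x0,x1,y0,y1) in dict(near=(262,295,108,145),far=(255,300,295,345)).items():
    m=((hsv[...,1]<80)&(hsv[...,2]>60)).astype(np.uint8)[y0:y1,x0:x1]
    n,l,s,c=cv2.connectedComponentsWithStats(m)
    for i in range(1,n):
        if s[i,4]>6:
            uv=c[i]+[x0,y0];X=onz(ray("wrist",uv,P),.092);print(nm,uv,s[i],R.T@(X-P[0])*1000)
E
```

```text
[605.91 130.03 117.65] [-0.03  3.14 -0.  ]
near [275.95 124.15] [  5   8  19  18 255] [64.64  0.05 25.62]
far [275.78 320.93] [ 13  20  16  12 161] [-52.88  -0.15  25.68]
```

>>> servo_tool(
  increments=[
    [0.5,0,-0.5,12,0],
    [0.5,0,0,6,0],
    [0.5,0,0,4,0],
    [0.5,0,0,0,0],
  ],
)

```text
t: 8.78
tool_pos: [0.6054, 0.1293, 0.0945]
tool_rot: [0.033, -3.14, 0.0]
contact_force: [0.5, 0.2, -0.7]
opening: 0.0544
grip_force: 43.1
```

>>> servo_tool(
  increments=[
    [0.5,0,0,4,0],
    [0.5,0,0,4,0],
    [0.5,0,0,0,0],
  ],
)

```text
t: 9.15
tool_pos: [0.6055, 0.1293, 0.0868]
tool_rot: [0.033, -3.141, 0.0]
contact_force: [0.2, 0.2, -1.2]
opening: 0.0544
grip_force: 43.1
```

>>> servo_tool(
  increments=[
    [0.5,0,0,4,0],
    [0.5,0,0,1.5,0],
    [0.5,0,0,1,0],
    [0.5,0,0,0,0],
  ],
)

```text
t: 9.65
tool_pos: [0.6059, 0.1294, 0.0809]
tool_rot: [-0.033, 3.141, 0.0]
contact_force: [-0.6, 0.1, -1.5]
opening: 0.0543
grip_force: 43.1
```

>>> servo_tool(
  increments=[
    [0.5,0,0,1,0],
    [0.5,0,0,0.5,0],
    [0.5,0,0,0,0],
  ],
)

```text
t: 10.02
tool_pos: [0.606, 0.1294, 0.0807]
tool_rot: [-0.033, 3.141, -0.0]
contact_force: [-4.0, -0.4, 5.3]
opening: 0.0546
grip_force: 43.9
```

>>> servo_tool(
  increments=[
    [1,0,0,0,0],
    [1,0,0,0,0],
    [1,0,0,0,0],
    [1,0,0,0,0],
    [1,0,0,-50,0],
    [1,0,0,-60,0],
    [1,0,0,-60,0],
    [1,0,0,-40,0],
    [1,-60,0,0,0],
    [1,0,0,0,0],
    [1,0,0,0,0],
  ],
)

```text
t: 11.4
tool_pos: [0.6654, 0.1306, 0.2883]
tool_rot: [0.033, -3.139, 0.0]
contact_force: [-0.3, -0.2, -0.3]
opening: 0.0851
grip_force: 0.0
```

```bash
python3 - <<'E'
from h import *
np.set_printoptions(precision=1,suppress=True)
snap("w6");P=pose("w6");im=cv2.imread("pics/w6.png")
X0=np.array([.6059,.1300,.089]);
for k,dx in [("pinN",-.064),("pinF",.064),("h-",-.03),("h+",.03)]: print(k,proj(X0+[dx,0,0.006*(k[0]=="p")],P))
hsv=cv2.cvtColor(im,cv2.COLOR_BGR2HSV)
# plate outline: pale pixels
x,y=proj(X0+[0,0.015,0],P).astype(int);print("plate hsv",hsv[y-2:y+3,x-2:x+3].reshape(-1,3).mean(0))
m=cv2.inRange(hsv,(0,0,0),(179,255,255))*0
d=np.abs(im.astype(int)-im[y-2:y+3,x-2:x+3].reshape(-1,3).mean(0)).sum(2)<90
n,l,s,c=cv2.connectedComponentsWithStats(d.astype(np.uint8));i=l[y,x] or np.argmax(s[1:,4])+1
mm=(l==i).astype(np.uint8);cs,_=cv2.findContours(mm,cv2.RETR_EXTERNAL,cv2.CHAIN_APPROX_NONE)
r=cv2.minAreaRect(max(cs,key=len));print(r,s[i])
for p in cv2.boxPoints(r): print(p,onz(ray("wrist",p,P),.089)*1000)
cs,h=cv2.findContours(mm,cv2.RETR_CCOMP,cv2.CHAIN_APPROX_NONE)
for q,hh in zip(cs,h[0]):
    if hh[3]>=0 and cv2.contourArea(q)>15:
        M=cv2.moments(q);u=(M["m10"]/M["m00"],M["m01"]/M["m00"]);print("hole",np.array(u),cv2.contourArea(q),onz(ray("wrist",u,P),.089)*1000)
E
```

```text
pinN [278.2  66.8]
pinF [275.6 188.9]
h- [277.5  99.5]
h+ [276.3 156.3]
plate hsv [ 14.9 109.4 176.7]
((270.0, 185.0), (370.0, 540.0), 90.0) [     0      0    541    371 115778]
[-0.  0.] [ 393.  -270.8   89. ]
[540.   0.] [387.7 489.4  89. ]
[540. 370.] [1018.7  666.7   89. ]
[  0. 370.] [1059.4 -444.2   89. ]
hole [ 20.5 330.5] 29.0 [ 922.4 -307.9   89. ]
hole [ 12.1 324.3] 38.5 [ 913.3 -326.3   89. ]
hole [ 30.8 297.1] 26.5 [ 844.8 -248.8   89. ]
hole [ 15.1 263.8] 51.0 [ 789.2 -264.7   89. ]
hole [ 23.3 256.2] 22.0 [ 774.3 -240.3   89. ]
hole [332.7 250. ] 44.5 [741.2 197.   89. ]
hole [312.4 240.8] 450.0 [730.  172.8  89. ]
hole [297.6 243.4] 608.0 [733.4 156.1  89. ]
hole [ 15.5 195.9] 251.5 [ 683.  -232.2   89. ]
hole [276.4 188.3] 90.0 [670.5 130.8  89. ]
hole [ 25.6 199.7] 186.0 [ 688.2 -211.6   89. ]
hole [ 25.7 168.7] 16.5 [ 645.6 -203.7   89. ]
hole [388.7 194.4] 4903.0 [674.  257.2  89. ]
hole [277.  155.8] 422.5 [635.4 130.7  89. ]
hole [291.2 130.7] 25.0 [608.4 145.   89. ]
hole [275.4 128. ] 36.5 [606.  128.4  89. ]
hole [264.9 122.8] 18.0 [600.8 117.4  89. ]
hole [277.2  99.2] 229.0 [575.6 129.6  89. ]
hole [171.1  85.8] 239.5 [559.1  15.5  89. ]
hole [276.8  67.6] 147.0 [541.9 128.6  89. ]
hole [177.1  73.3] 444.5 [545.6  22.   89. ]
```

>>> servo_tool(
  increments=[
    [1,25,50,0,0],
    [1,25,50,0,0],
    [1,25,50,0,0],
    [1,25,50,0,0],
    [1,20,0,0,-10],
    [1,0,0,0,0],
    [1,0,0,0,0],
  ],
)

```text
t: 12.32
tool_pos: [0.5417, 0.3276, 0.29]
tool_rot: [-0.303, 3.126, 0.0]
contact_force: [-0.1, -0.8, 0.1]
opening: 0.0856
grip_force: 0.0
```

```bash
cat > pen.py <<'E'
from h import *
def penimg(n,cap,tail,halfw=9):
    P=pose(n);im=cv2.imread(f"pics/{n}.png");hsv=cv2.cvtColor(im,cv2.COLOR_BGR2HSV)
    a,b=proj(cap,P),proj(tail,P);L=np.linalg.norm(b-a);e=(b-a)/L;nrm=np.array([-e[1],e[0]])
    out=[]
    yy,xx=np.mgrid[:420,:560];p=np.stack([xx,yy],-1)-a
    s=p@e;w=p@nrm;m=(hsv[...,1]<75)&(np.abs(w)<halfw+6)
    for k in np.arange(.3,1.25,.05):
        q=m&(np.abs(s-k*L)<L*.025)
        out.append((round(k,2),int(q.sum()),round(float(w[q].mean()),1) if q.any() else None,round(float(np.ptp(w[q])),1) if q.any() else None))
    return a,b,L,out
E
python3 - <<'E'
from pen import *
snap("l1");print(pose("l1"))
a,b,L,o=penimg("l1",[.5451,.3591,.0297],[.4294,.336,.1245]);print(a,b,L);print(*o,sep="\n")
E
```

```text
(array([0.54169975, 0.32760569, 0.28998797]), array([-3.02552236e-01,  3.12566767e+00,  3.43540749e-04]))
[300.2579942  181.21536358] [307.97012991  76.92382633] 104.5762964467547
(np.float64(0.3), 43, 0.2, 8.1)
(np.float64(0.35), 48, -0.1, 8.3)
(np.float64(0.4), 76, -1.1, 24.1)
(np.float64(0.45), 134, -0.6, 25.2)
(np.float64(0.5), 123, -0.5, 24.2)
(np.float64(0.55), 79, -2.3, 17.0)
(np.float64(0.6), 53, -0.5, 9.3)
(np.float64(0.65), 49, -0.1, 9.0)
(np.float64(0.7), 53, 0.0, 9.3)
(np.float64(0.75), 50, -0.5, 9.3)
(np.float64(0.8), 56, -0.4, 10.1)
(np.float64(0.85), 53, -0.3, 9.3)
(np.float64(0.9), 53, -0.6, 9.3)
(np.float64(0.95), 55, -0.4, 10.3)
(np.float64(1.0), 49, -0.7, 9.2)
(np.float64(1.05), 54, -1.0, 9.3)
(np.float64(1.1), 10, -0.3, 6.1)
(np.float64(1.15), 0, None, None)
(np.float64(1.2), 0, None, None)
```

>>> servo_tool(
  increments=[
    [1,0,50,0,0],
    [1,0,10,0,0],
    [1,0,0,0,0],
    [1,0,0,0,0],
  ],
)

```text
t: 12.88
tool_pos: [0.5305, 0.3859, 0.2892]
tool_rot: [0.304, -3.127, 0.001]
contact_force: [0.3, -0.0, -0.1]
opening: 0.0851
grip_force: 0.0
```

```bash
cat >> pen.py <<'E'
def line3d(ns,cap,tail,ks=(.62,1.02)):
    """planes through the pen's image line in each view -> 3D line"""
    N=[];D=[]
    for n in ns:
        a,b,L,o=penimg(n,cap,tail);P=pose(n);e=(b-a)/L;nr=np.array([-e[1],e[0]])
        q=[(k,w) for k,c,w,pt in o if ks[0]<=k<=ks[1] and pt and pt<14]
        f=np.polyfit(*zip(*q),1);r=[ray("wrist",a+e*k*L+nr*np.polyval(f,k),P) for k in ks]
        nn=np.cross(r[0][1],r[1][1]);nn/=np.linalg.norm(nn);N.append(nn);D.append(nn@r[0][0])
        print(n,"resid",np.round(f,2),"end",[k for k,c,w,pt in o if c>20][-1])
    N=np.array(N);d=np.cross(*N);d/=np.linalg.norm(d)
    x0=np.linalg.lstsq(N,np.array(D),rcond=None)[0];d*=-np.sign(d[0])
    at=lambda z:x0+d*(z-x0[2])/d[2]
    print("slope",np.degrees(np.arcsin(d[2])),"yaw",np.degrees(np.arctan2(d[1],d[0])))
    for z in (.1,.11,.12,.13): print(np.round(at(z),4))
    return at,d
E
python3 - <<'E'
from pen import *
snap("l2");print(pose("l2")[0])
line3d(("l1","l2"),[.5451,.3591,.0297],[.4294,.336,.1245])
E
```

```text
[0.53048772 0.38589697 0.28919262]
l1 resid [-1.52  0.88] end 1.05
l2 resid [-1.36 -0.37] end 1.05
slope 39.86289253029068 yaw -168.0278780519244
[0.4652 0.3425 0.1   ]
[0.4535 0.34   0.11  ]
[0.4418 0.3375 0.12  ]
[0.43  0.335 0.13 ]
```

```bash
python3 -c "
from h import *
print(get_obs()['tool_pos'],delta([.453,.3399,.0914],np.radians(102)))"
```

```text
[0.53049217 0.38587407 0.28928382] (array([ 84.9, -30.1, 197.9]), np.float64(-0.8889495243940786), np.float64(101.11))
```

>>> servo_tool(
  increments=[
    [1,43,-15,0,-0.9],
    [1,42,-15,0,0],
    [1,0,0,50,0],
    [1,0,0,50,0],
    [1,0,0,50,0],
    [1,0,0,35,0],
    [1,0,0,13,0],
    [1,0,0,0,0],
  ],
)

```text
t: 13.92
tool_pos: [0.4529, 0.3399, 0.0912]
tool_rot: [0.33, -3.124, 0.001]
contact_force: [0.3, 0.3, 0.7]
opening: 0.0857
grip_force: 0.0
```

>>> servo_tool(
  increments=[
    [0,0,0,0,0],
    [0,0,0,0,0],
    [0,0,0,0,0],
    [0,0,0,0,0],
    [0,0,0,0,0],
    [0,0,0,0,0],
    [0,0,0,0,0],
  ],
  force=20,
)

```text
t: 14.8
tool_pos: [0.4529, 0.3402, 0.0916]
tool_rot: [-0.331, 3.124, -0.001]
contact_force: [-1.6, -3.6, 3.6]
opening: 0.0086
grip_force: 20.4
```

>>> servo_tool(
  increments=[
    [0,0,0,-15,0],
    [0,0,0,-40,0],
    [0,0,0,-40,0],
    [0,0,0,-20,0],
    [0,0,0,0,0],
    [0,0,0,0,0],
    [0,0,0,0,0],
  ],
)

```text
t: 15.68
tool_pos: [0.4518, 0.3399, 0.204]
tool_rot: [0.331, -3.121, 0.002]
contact_force: [0.3, -0.4, -0.8]
opening: 0.0091
grip_force: 19.6
```

```bash
python3 -c "
from h import *
o=snap('l3');print(o['tool_pos'],o['opening'],o['contact_force'])
w=cv2.imread('pics/l3.png');s=get_image('scene')[:,:,::-1];cv2.imwrite('pics/l3s.png',s)
a=w[120:420,130:430];b=cv2.resize(s[80:230,380:530],(300,300))
cv2.imwrite('pics/m3.png',np.hstack([a,b]))"
```

```text
[0.45178118 0.33986595 0.20396168] 0.00908747700448352 [ 0.3394911  -0.42563642 -0.75268023]
```

View pics/m3.png

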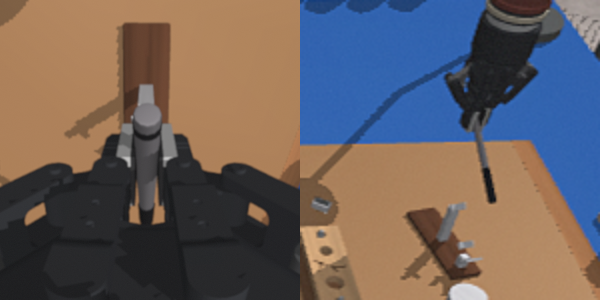

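The liner is held. In the scene its cap tip is at crop (491,200), i.e. px (475.5,180), and the wrist shows the tail end at px (277,235). I'll work out its tilt.

```bash
cat > tilt.py <<'E'
from h import *
def tilts(P,s=.122,yaw=None,capscene=None,L=.16):
    R=Ro.from_rotvec(P[1]).as_matrix();g=P[0]+R@[0,0,-.019]
    rows=[]
    for th in range(30,111,5):
        a=np.radians(th);u=np.cos(a)*R[:,0]+np.sin(a)*np.array([0,0,1.]) # cap->tail, tool x points to robot
        cap=g-s*u;tail=g+(L-s)*u
        c=get_calibration("scene");q=np.array(c["R"])@cap+c["t"];uv=(c["fx"]*q[0]/q[2]+c["cx"],c["fy"]*q[1]/q[2]+c["cy"])
        c=get_calibration("top");q=np.array(c["R"])@cap+c["t"];uv2=(c["fx"]*q[0]/q[2]+c["cx"],c["fy"]*q[1]/q[2]+c["cy"])
        rows.append((th,np.round(uv,1),np.round(uv2,1),np.round(proj(tail,P),1),np.round(cap,3)))
    return rows
E
python3 -c "
from tilt import *
for r in tilts(pose('l3')): print(*r)"
```

```text
30 [480.1 178.3] [ 70.6 204. ] [275.1 220.3] [0.555 0.362 0.162]
35 [478.  179.3] [ 72.5 206.4] [275.  227.9] [0.55  0.361 0.153]
40 [475.8 180.1] [ 74.3 209. ] [275.  236.3] [0.543 0.36  0.144]
45 [473.6 180.4] [ 76.1 211.7] [275.  245.5] [0.536 0.358 0.136]
50 [471.3 180.5] [ 77.8 214.6] [274.9 255.2] [0.529 0.356 0.129]
55 [469.1 180.2] [ 79.3 217.7] [274.9 265.3] [0.52  0.355 0.123]
60 [466.9 179.6] [ 80.8 220.9] [274.9 275.7] [0.511 0.353 0.117]
65 [464.7 178.8] [ 82.2 224.3] [274.9 286.2] [0.502 0.351 0.112]
70 [462.6 177.6] [ 83.5 227.7] [274.9 296.6] [0.493 0.349 0.108]
75 [460.5 176.2] [ 84.6 231.2] [274.9 306.7] [0.483 0.347 0.105]
80 [458.6 174.5] [ 85.6 234.8] [274.9 316.3] [0.473 0.344 0.103]
85 [456.7 172.5] [ 86.5 238.4] [274.9 325.3] [0.462 0.342 0.101]
90 [454.9 170.4] [ 87.3 242.1] [274.9 333.6] [0.452 0.34  0.101]
95 [453.2 168. ] [ 87.9 245.7] [275.  341.1] [0.441 0.338 0.101]
100 [451.6 165.5] [ 88.4 249.3] [275.  347.7] [0.431 0.335 0.103]
105 [450.1 162.7] [ 88.8 252.9] [275.  353.4] [0.421 0.333 0.105]
110 [448.8 159.8] [ 89.  256.4] [275.1 358.1] [0.411 0.331 0.108]
```

>>> servo_tool(
  increments=[
    [0,0,0,0,5.5],
    [0,0,0,0,5.5],
    [0,19,-25,0,0],
    [0,19,-40,0,0],
    [0,19,-40,0,0],
    [0,0,-40,0,0],
    [0,0,-40,0,0],
    [0,0,-26,20,0],
    [0,0,0,40,0],
    [0,0,0,30,0],
    [0,0,0,0,0],
    [0,0,0,0,0],
  ],
)

```text
t: 17.27
tool_pos: [0.4005, 0.1285, 0.1174]
tool_rot: [-0.031, 3.14, 0.0]
contact_force: [-0.4, 0.8, 0.3]
opening: 0.009
grip_force: 19.6
```

```bash
cat >> tilt.py <<'E'
def tail(n,r,s=.122):
    """pen angle from the tail's edge in the wrist view: topmost bright low-saturation row on the centre columns"""
    P=pose(n);im=cv2.imread(f"pics/{n}.png");hsv=cv2.cvtColor(im,cv2.COLOR_BGR2HSV)
    prof=[(y,int(hsv[y,272:282,1].mean()),int(hsv[y,272:282,2].mean())) for y in range(190,400,6)]
    return prof
E
python3 - <<'E'
from tilt import *
o=snap('l4');print(o['tool_pos'],delta([.4288,.128,.110],np.radians(91)))
for n in('l3','l4'): print([p for p in tail(n,0)])
E
```

```text
[0.40045964 0.12848979 0.11736069] (array([-27.9,  -1.1,   8. ]), np.float64(0.11416358291975826), np.float64(91.11))
[(190, 131, 95), (196, 132, 96), (202, 134, 95), (208, 3, 144), (214, 3, 145), (220, 3, 148), (226, 8, 126), (232, 7, 130), (238, 8, 133), (244, 7, 137), (250, 8, 83), (256, 11, 30), (262, 7, 82), (268, 7, 84), (274, 9, 81), (280, 8, 71), (286, 7, 71), (292, 8, 71), (298, 7, 71), (304, 6, 84), (310, 9, 86), (316, 7, 86), (322, 7, 87), (328, 8, 82), (334, 12, 28), (340, 19, 29), (346, 20, 34), (352, 20, 33), (358, 16, 33), (364, 16, 33), (370, 17, 33), (376, 17, 34), (382, 17, 34), (388, 16, 33), (394, 16, 33)]
[(190, 117, 124), (196, 118, 124), (202, 118, 124), (208, 118, 124), (214, 118, 124), (220, 119, 124), (226, 7, 132), (232, 7, 135), (238, 7, 138), (244, 8, 141), (250, 7, 81), (256, 8, 30), (262, 7, 81), (268, 8, 82), (274, 8, 81), (280, 8, 73), (286, 8, 73), (292, 7, 73), (298, 8, 72), (304, 7, 72), (310, 7, 84), (316, 8, 84), (322, 8, 84), (328, 7, 79), (334, 15, 27), (340, 19, 28), (346, 21, 36), (352, 23, 38), (358, 23, 41), (364, 23, 34), (370, 24, 34), (376, 25, 34), (382, 21, 33), (388, 22, 37), (394, 22, 35)]
```

>>> servo_tool(
  increments=[
    [0,-14,-1,4,0],
    [0,-12,0,3,0],
    [0,-3,0,0,0],
    [0,0,0,0,0],
  ],
)

```text
t: 17.82
tool_pos: [0.4289, 0.1281, 0.11]
tool_rot: [-0.031, 3.141, 0.0]
contact_force: [-1.4, 0.3, 0.4]
opening: 0.0092
grip_force: 19.8
```

>>> servo_tool(
  increments=[
    [0,-7.2,0,-7.9,0],
    [0,-7.2,0,-7.9,0],
    [0,0,0,0,0],
  ],
)

```text
t: 18.2
tool_pos: [0.4445, 0.1282, 0.1266]
tool_rot: [-0.03, 3.139, 0.0]
contact_force: [-1.6, 0.0, 1.2]
opening: 0.009
grip_force: 20.8
```

```bash
python3 - <<'E'
from tilt import *
o=snap('l5');print(o['tool_pos'],o['contact_force'])
print([p for p in tail('l5',0)])
E
```

```text
[0.44449568 0.12824912 0.12660751] [-1.63961067  0.02229148  1.19611368]
[(190, 117, 124), (196, 117, 124), (202, 116, 124), (208, 117, 124), (214, 119, 143), (220, 123, 175), (226, 122, 175), (232, 123, 175), (238, 7, 137), (244, 7, 140), (250, 7, 143), (256, 7, 147), (262, 8, 78), (268, 13, 29), (274, 7, 69), (280, 7, 65), (286, 8, 65), (292, 7, 65), (298, 7, 69), (304, 7, 72), (310, 14, 26), (316, 92, 55), (322, 133, 123), (328, 132, 123), (334, 108, 156), (340, 105, 153), (346, 15, 36), (352, 22, 39), (358, 23, 42), (364, 23, 33), (370, 21, 33), (376, 22, 33), (382, 20, 33), (388, 24, 33), (394, 24, 36)]
```

>>> servo_tool(
  increments=[
    [0,-9,0,-6.5,0],
    [0,-9,0,-6.4,0],
    [0,-9.5,0,-4.9,0],
    [0,-9.5,0,-4.9,0],
    [0,0,0,0,0],
  ],
)

```text
t: 18.88
tool_pos: [0.4815, 0.1288, 0.1486]
tool_rot: [-0.03, 3.14, -0.0]
contact_force: [-1.0, -0.0, 0.7]
opening: 0.009
grip_force: 22.1
```

>>> servo_tool(
  increments=[
    [0,-10.5,0,-3.2,0],
    [0,-10.5,0,-3.2,0],
    [0,-10.5,0,-1.5,0],
    [0,-10.5,0,-1.5,0],
    [0,0,0,0,0],
  ],
)

```text
t: 19.5
tool_pos: [0.5232, 0.1296, 0.1573]
tool_rot: [-0.03, 3.141, -0.0]
contact_force: [-1.3, 0.7, -0.4]
opening: 0.009
grip_force: 23.9
```

```bash
python3 - <<'E'
from tilt import *
o=snap('l6');print(o['tool_pos'],o['contact_force'])
print([p for p in tail('l6',0)[8:]])
for r in tilts(pose('l6'))[-6:]: print(*r)
E
```

```text
[0.52320112 0.12958941 0.15726413] [-1.28112926  0.65778881 -0.38313254]
[(238, 7, 86), (244, 8, 87), (250, 7, 87), (256, 7, 87), (262, 7, 88), (268, 6, 88), (274, 7, 89), (280, 7, 82), (286, 10, 43), (292, 6, 89), (298, 7, 140), (304, 8, 132), (310, 7, 92), (316, 8, 89), (322, 113, 123), (328, 110, 179), (334, 108, 206), (340, 122, 90), (346, 25, 40), (352, 20, 34), (358, 24, 43), (364, 22, 33), (370, 23, 33), (376, 24, 32), (382, 23, 32), (388, 21, 32), (394, 22, 32)]
85 [387.9 202. ] [165.2 213.2] [275.3 325.9] [0.534 0.13  0.055]
90 [387.2 199.6] [165.3 216.7] [275.4 334.2] [0.523 0.13  0.054]
95 [386.4 196.9] [165.3 220.2] [275.4 341.6] [0.513 0.129 0.055]
100 [385.8 194.2] [165.3 223.7] [275.4 348.2] [0.502 0.129 0.056]
105 [385.2 191.2] [165.2 227.2] [275.4 353.9] [0.492 0.129 0.058]
110 [384.7 188.2] [164.9 230.6] [275.5 358.6] [0.481 0.129 0.062]
```

```bash
python3 - <<'E'
from tilt import *
P=pose('l6');R=Ro.from_rotvec(P[1]).as_matrix();g=P[0]+R@[0,0,-.019]
for n in ('l6',):
    hsv=cv2.cvtColor(cv2.imread(f"pics/{n}.png"),cv2.COLOR_BGR2HSV)
    print([(y,int(hsv[y,273:280,1].mean()),int(hsv[y,273:280,2].mean())) for y in range(100,322,4)])
for th in range(60,106,5):
    a=np.radians(th);u=np.cos(a)*R[:,0]+np.sin(a)*np.array([0,0,1.]);pr=np.array([-np.sin(a),0,0])*0+ .0055*(np.sin(a)*R[:,0]-np.cos(a)*np.array([0,0,1.]))
    print(th,[np.round(proj(g+k*u+pr,P)[1]) for k in (-.122,-.072,0,.038)],np.round(proj(g+.038*u-pr,P)[1]))
E
```

```text
[(100, 114, 125), (104, 114, 125), (108, 115, 124), (112, 115, 124), (116, 114, 124), (120, 115, 125), (124, 119, 172), (128, 119, 174), (132, 119, 174), (136, 119, 174), (140, 121, 173), (144, 121, 173), (148, 120, 173), (152, 120, 173), (156, 120, 172), (160, 121, 172), (164, 121, 172), (168, 121, 172), (172, 120, 172), (176, 122, 172), (180, 122, 171), (184, 122, 171), (188, 122, 171), (192, 121, 171), (196, 131, 119), (200, 21, 28), (204, 12, 28), (208, 7, 27), (212, 9, 51), (216, 6, 83), (220, 7, 83), (224, 9, 84), (228, 7, 85), (232, 9, 85), (236, 8, 86), (240, 7, 86), (244, 7, 86), (248, 8, 87), (252, 7, 87), (256, 7, 87), (260, 8, 88), (264, 7, 88), (268, 6, 88), (272, 7, 88), (276, 7, 88), (280, 7, 82), (284, 16, 28), (288, 7, 84), (292, 6, 88), (296, 7, 121), (300, 8, 135), (304, 8, 132), (308, 7, 108), (312, 7, 90), (316, 8, 89), (320, 61, 113)]
60 [np.float64(279.0), np.float64(276.0), np.float64(268.0), np.float64(259.0)] 294.0
65 [np.float64(266.0), np.float64(266.0), np.float64(268.0), np.float64(269.0)] 304.0
70 [np.float64(252.0), np.float64(256.0), np.float64(268.0), np.float64(280.0)] 314.0
75 [np.float64(239.0), np.float64(247.0), np.float64(268.0), np.float64(291.0)] 323.0
80 [np.float64(226.0), np.float64(237.0), np.float64(268.0), np.float64(301.0)] 332.0
85 [np.float64(213.0), np.float64(228.0), np.float64(269.0), np.float64(311.0)] 340.0
90 [np.float64(200.0), np.float64(219.0), np.float64(269.0), np.float64(321.0)] 347.0
95 [np.float64(187.0), np.float64(209.0), np.float64(270.0), np.float64(330.0)] 353.0
100 [np.float64(174.0), np.float64(200.0), np.float64(270.0), np.float64(338.0)] 358.0
105 [np.float64(161.0), np.float64(191.0), np.float64(271.0), np.float64(345.0)] 362.0
```

```bash
cat >> tilt.py <<'E'
from scipy.optimize import least_squares
def fit(n,rows,r=.0055):
    """rows: near-edge cap end, near-edge cap/barrel, far edge of tail"""
    P=pose(n);R=Ro.from_rotvec(P[1]).as_matrix();g=P[0]+R@[0,0,-.019];z=np.array([0,0,1.])
    def f(v):
        s,th=v;u=np.cos(th)*R[:,0]+np.sin(th)*z;p=r*(np.sin(th)*R[:,0]-np.cos(th)*z)
        m=[proj(g-s*u+p,P)[1],proj(g-(s-.05)*u+p,P)[1],proj(g+(.16-s)*u-p,P)[1]]
        return [a-b for a,b in zip(m,rows) if b]
    q=least_squares(f,[.13,1.5]);return q.x[0],np.degrees(q.x[1]),q.fun
E
python3 -c "
from tilt import *
print(fit('l6',(198,212.5,320)));print(fit('l6',(198,212.5,0)))"
```

```text
(np.float64(0.13780456834662072), np.float64(89.23569827693537), array([-0.72583791,  0.91644412, -0.11460316]))
(np.float64(0.14612130927137523), np.float64(88.24767238381939), array([-3.18323146e-12, -3.89377419e-12]))
```

>>> servo_tool(
  increments=[
    [0,0,0,0,0],
    [0,0,0,0,0],
  ],
  force=40,
)

```text
t: 19.8
tool_pos: [0.5225, 0.1297, 0.1575]
tool_rot: [-0.03, 3.14, 0.0]
contact_force: [-0.9, 0.3, -1.0]
opening: 0.0092
grip_force: 39.4
```

>>> servo_tool(
  increments=[
    [0,8,0,0,0],
    [0,0,0,-40,0],
    [0,0,0,-40,0],
    [0,0,0,-5,0],
    [0,-30,-1,0,0],
    [0,-32,0,0,0],
    [0,0,0,0,0],
    [0,0,0,0,0],
  ],
)

```text
t: 20.8
tool_pos: [0.5752, 0.1297, 0.241]
tool_rot: [0.03, -3.139, 0.0]
contact_force: [0.5, -0.5, -0.7]
opening: 0.0085
grip_force: 39.5
```

```bash
cat >> tilt.py <<'E'
def capinfo(n,x0=262,x1=292,y0=150,y1=330):
    """black cap's near end and centre column, and the vertical profile"""
    P=pose(n);hsv=cv2.cvtColor(cv2.imread(f"pics/{n}.png"),cv2.COLOR_BGR2HSV)
    print([(y,int(hsv[y,273:280,1].mean()),int(hsv[y,273:280,2].mean())) for y in range(y0,y1,4)])
    m=((hsv[...,1]<90)&(hsv[...,2]<60)).astype(np.uint8)
    for y in range(y0,y1,4):
        xs=np.where(m[y,x0:x1])[0]
        if 4<len(xs): print(y,x0+xs.min(),x0+xs.max(),end="; ")
E
python3 -c "
from tilt import *
o=snap('l7');print(o['tool_pos'],o['grip_force'])
capinfo('l7')
P=pose('l7');print(proj([.5758,.1296,.089],P))"
```

```text
[0.57520338 0.12973411 0.24096522] 39.48280692100525
[(150, 106, 164), (154, 3, 143), (158, 4, 160), (162, 75, 92), (166, 108, 211), (170, 108, 208), (174, 108, 208), (178, 108, 207), (182, 108, 209), (186, 118, 123), (190, 129, 91), (194, 124, 75), (198, 102, 55), (202, 20, 27), (206, 12, 28), (210, 14, 28), (214, 7, 75), (218, 8, 83), (222, 7, 83), (226, 6, 84), (230, 7, 84), (234, 8, 85), (238, 8, 85), (242, 7, 86), (246, 7, 86), (250, 7, 86), (254, 7, 87), (258, 7, 87), (262, 7, 87), (266, 8, 87), (270, 7, 87), (274, 8, 88), (278, 7, 88), (282, 10, 28), (286, 9, 55), (290, 7, 89), (294, 8, 97), (298, 7, 140), (302, 8, 132), (306, 7, 128), (310, 8, 90), (314, 7, 90), (318, 11, 89), (322, 124, 169), (326, 124, 168)]
202 272 281; 206 271 282; 210 270 282; 214 270 283; 246 265 288; 250 264 289; 254 264 289; 258 264 289; 262 263 290; 266 263 290; 270 262 291; 274 262 291; 282 262 291; 286 262 291; 290 262 291; 318 262 291; 322 262 291; [276.1148141  193.96363053]
```

```bash
python3 -c "
from tilt import *
P=pose('l7')
for rows in((199,212.5,320),(199,212.5,0),(200,213,320)):
    s,t,f=fit('l7',rows);print(s,t,f);z=P[0][2]+.019-s;e=onz(ray('wrist',(276.5,rows[0]),P),z);print('near edge',e,'centre x',e[0]+.0055)
hsv=cv2.cvtColor(cv2.imread('pics/l7.png'),cv2.COLOR_BGR2HSV)
for y in (184,188,192,196,200): print(y,hsv[y,255:300,2].tolist())
"
```

```text
0.13773327490886628 89.19877245855058 [-1.11073639  1.40233536 -0.17482623]
near edge [0.57260258 0.1299223  0.12223195] centre x 0.5781025794980702
0.15121010649548924 87.67707663027636 [1.13686838e-13 0.00000000e+00]
near edge [0.5758515  0.1299743  0.10875512] centre x 0.5813515027540863
0.13760552543741708 88.90444538547095 [-1.25190839  1.58006222 -0.19595865]
near edge [0.5734246  0.12993812 0.1223597 ] centre x 0.5789245979095555
184 [209, 211, 212, 215, 216, 217, 216, 215, 214, 212, 208, 206, 206, 207, 207, 208, 206, 200, 188, 180, 177, 175, 180, 185, 191, 200, 209, 213, 214, 211, 206, 202, 200, 200, 201, 201, 199, 196, 191, 188, 189, 192, 196, 198, 199]
188 [210, 210, 212, 214, 216, 217, 216, 214, 214, 212, 208, 202, 190, 169, 144, 126, 119, 117, 119, 119, 118, 117, 116, 115, 115, 114, 117, 127, 151, 180, 197, 201, 200, 200, 201, 201, 199, 196, 190, 188, 189, 193, 196, 198, 199]
192 [211, 211, 213, 215, 216, 217, 216, 215, 214, 212, 202, 179, 136, 93, 74, 73, 74, 75, 75, 74, 74, 75, 74, 73, 75, 74, 74, 74, 80, 101, 135, 170, 193, 201, 201, 201, 199, 195, 190, 186, 188, 193, 195, 198, 199]
196 [211, 211, 212, 214, 216, 217, 216, 215, 214, 213, 209, 196, 168, 133, 101, 79, 74, 74, 76, 74, 75, 74, 74, 75, 76, 75, 76, 80, 89, 114, 144, 171, 193, 201, 201, 200, 198, 195, 189, 186, 188, 193, 196, 199, 199]
200 [211, 210, 213, 214, 216, 217, 216, 215, 214, 213, 209, 211, 213, 207, 189, 159, 121, 74, 36, 26, 27, 28, 28, 30, 32, 43, 69, 114, 159, 181, 191, 195, 194, 197, 201, 201, 198, 194, 189, 187, 189, 193, 196, 199, 199]
```

>>> servo_tool(
  increments=[
    [0,2.8,0,0,0],
    [0,0,0,12,0],
    [0,0,0,0,0],
    [0,0,0,0,0],
  ],
)

```text
t: 21.35
tool_pos: [0.5732, 0.1297, 0.2298]
tool_rot: [0.03, -3.141, 0.0]
contact_force: [0.6, -0.3, 0.0]
opening: 0.0091
grip_force: 39.5
```

```bash
python3 -c "
from tilt import *
o=snap('l8');print(o['tool_pos'],o['contact_force'])
P=pose('l8');print(proj([.5758,.1296,.089],P),proj([.5758-.0085,.1296,.089],P),proj([.5758+.0085,.1296,.089],P))
hsv=cv2.cvtColor(cv2.imread('pics/l8.png'),cv2.COLOR_BGR2HSV)
for y in range(172,222,3): print(y,hsv[y,256:298:2,2].tolist())
"
```

```text
[0.57320374 0.12965373 0.2298133 ] [ 0.60625937 -0.28463132  0.01859332]
[276.13462923 198.59990604] [276.31326218 189.34612531] [275.95866938 207.72820562]
172 [210, 216, 216, 215, 209, 206, 205, 209, 213, 207, 209, 209, 210, 214, 212, 205, 200, 202, 199, 192, 191]
175 [211, 217, 216, 214, 210, 206, 205, 208, 213, 207, 208, 209, 210, 213, 212, 203, 199, 201, 199, 192, 190]
178 [211, 217, 216, 214, 211, 206, 206, 209, 212, 206, 209, 208, 210, 214, 212, 204, 200, 201, 200, 192, 191]
181 [211, 216, 217, 215, 210, 206, 206, 208, 212, 207, 208, 207, 209, 213, 211, 203, 199, 201, 199, 191, 191]
184 [212, 217, 217, 215, 210, 205, 206, 209, 213, 206, 208, 208, 209, 213, 211, 202, 199, 202, 198, 190, 190]
187 [211, 216, 216, 215, 210, 205, 206, 209, 213, 205, 205, 206, 210, 214, 211, 202, 199, 201, 199, 189, 190]
190 [211, 216, 216, 215, 210, 206, 199, 172, 145, 128, 123, 125, 152, 186, 209, 204, 200, 201, 197, 189, 190]
193 [211, 216, 216, 215, 211, 193, 142, 103, 99, 101, 100, 99, 97, 103, 151, 197, 200, 201, 197, 189, 191]
196 [212, 215, 216, 215, 209, 169, 85, 74, 75, 75, 73, 74, 74, 73,
[... 155 characters left out ...]
 215, 213, 203, 159, 87, 25, 27, 27, 29, 30, 48, 124, 173, 200, 201, 197, 188, 189]
205 [212, 216, 217, 215, 211, 212, 202, 91, 22, 28, 28, 29, 30, 45, 158, 199, 199, 201, 196, 188, 190]
208 [211, 208, 212, 215, 211, 205, 194, 75, 24, 25, 28, 29, 30, 37, 148, 205, 200, 201, 195, 187, 189]
211 [212, 205, 210, 215, 212, 207, 187, 53, 25, 29, 32, 32, 30, 29, 132, 205, 200, 201, 195, 188, 189]
214 [212, 205, 209, 215, 212, 207, 170, 41, 52, 68, 79, 82, 77, 47, 111, 200, 200, 201, 195, 187, 189]
217 [212, 206, 210, 215, 212, 207, 144, 52, 66, 74, 85, 90, 94, 91, 88, 190, 201, 200, 195, 187, 190]
220 [154, 193, 211, 216, 212, 207, 148, 58, 67, 77, 85, 90, 94, 94, 108, 193, 200, 200, 194, 186, 190]
```

>>> servo_tool(
  increments=[
    [0,1.2,0,8,0],
    [0,0,0,4,0],
    [0,0,0,0,0],
    [0,0,0,0,0],
  ],
)

```text
t: 21.9
tool_pos: [0.5723, 0.1297, 0.2182]
tool_rot: [-0.03, 3.141, -0.0]
contact_force: [0.9, 0.9, -0.5]
opening: 0.0086
grip_force: 39.5
```

```bash
python3 -c "
from tilt import *
o=snap('l9');print(o['tool_pos'],o['contact_force'])
P=pose('l9');print(proj([.5758,.1296,.089],P),proj([.5758-.0085,.1296,.089],P),proj([.5758+.0085,.1296,.089],P))
hsv=cv2.cvtColor(cv2.imread('pics/l9.png'),cv2.COLOR_BGR2HSV)
for y in range(184,222,3): print(y,hsv[y,256:298:2,2].tolist())
"
```

```text
[0.57229645 0.1296529  0.21824267] [ 0.9339331   0.88447131 -0.49459146]
[276.08343558 202.66546819] [276.26866233 193.07398353] [275.90121264 212.11453662]
184 [213, 217, 215, 214, 208, 204, 206, 209, 212, 206, 207, 207, 209, 213, 213, 204, 199, 201, 200, 193, 189]
187 [213, 217, 216, 213, 208, 205, 206, 209, 211, 206, 208, 208, 208, 212, 212, 203, 199, 201, 199, 192, 188]
190 [213, 217, 215, 214, 207, 205, 206, 209, 212, 207, 209, 208, 209, 213, 212, 203, 199, 201, 200, 192, 188]
193 [213, 217, 215, 214, 208, 205, 205, 190, 170, 146, 138, 149, 171, 204, 213, 203, 200, 200, 198, 192, 188]
196 [213, 216, 215, 213, 209, 197, 152, 109, 100, 100, 98, 97, 97, 110, 167, 204, 200, 201, 198, 192, 188]
199 [213, 216, 215, 214, 205, 162, 86, 73, 58, 40, 32, 36, 52, 70, 100, 163, 200, 201, 199, 191, 187]
202 [214, 217, 215, 214, 204, 153, 77, 53, 24, 26, 30, 29, 30, 40, 83, 140, 192, 200, 198, 190, 187]
205 [213, 217, 215, 214, 209, 180, 125, 46, 24, 27, 28, 28, 29, 32, 92, 155, 195, 201, 198, 190, 187]
208 [213, 217, 215, 214, 209, 212, 166, 56, 24, 27, 29, 29, 31, 32, 120, 187, 199, 200, 198, 190, 187]
211 [212, 214, 215, 214, 208, 209, 199, 56, 24, 28, 34, 32, 31, 29, 130, 205, 199, 201, 197, 190, 188]
214 [210, 203, 213, 215, 208, 205, 170, 41, 51, 67, 79, 82, 78, 47, 111, 200, 200, 200, 196, 189, 187]
217 [210, 203, 213, 214, 209, 206, 144, 50, 66, 76, 85, 89, 95, 91, 87, 190, 200, 200, 196, 188, 187]
220 [211, 204, 213, 215, 210, 206, 147, 57, 67, 76, 84, 90, 95, 93, 109, 194, 200, 200, 195, 188, 186]
```

>>> servo_tool(
  increments=[
    [0,0.3,0,5,0],
    [0,0,0,5,0],
    [0,0,0,5,0],
    [0,0,0,0,0],
  ],
)

```text
t: 22.45
tool_pos: [0.5715, 0.1296, 0.2023]
tool_rot: [0.03, -3.14, 0.0]
contact_force: [-0.0, 0.4, 0.9]
opening: 0.0083
grip_force: 39.5
```

```bash
python3 -c "
from tilt import *
o=snap('l10');print(o['tool_pos'],o['contact_force'],o['wrist_torque'])
P=pose('l10');print(proj([.5758,.1296,.089],P),proj([.5758-.0085,.1296,.089],P),proj([.5758+.0085,.1296,.089],P))
hsv=cv2.cvtColor(cv2.imread('pics/l10.png'),cv2.COLOR_BGR2HSV)
for y in range(190,226,3): print(y,hsv[y,256:298:2,2].tolist())
"
```

```text
[0.57150402 0.12962166 0.20230671] [-0.02803854  0.42312828  0.92752366] [-0.03324642  0.01491531 -0.02254822]
[276.07891352 208.62911759] [276.27456777 198.52669792] [275.8867399  218.56271242]
190 [215, 216, 214, 212, 205, 204, 205, 208, 210, 205, 207, 206, 207, 211, 213, 206, 199, 198, 200, 196, 189]
193 [215, 216, 214, 212, 204, 204, 205, 208, 211, 205, 207, 207, 207, 210, 213, 205, 199, 199, 200, 197, 188]
196 [215, 215, 214, 211, 205, 204, 205, 209, 212, 205, 203, 206, 209, 211, 212, 205, 199, 199, 200, 196, 187]
199 [215, 215, 214, 211, 205, 205, 198, 169, 128, 82, 64, 79, 125, 181, 212, 206, 199, 198, 200, 195, 187]
202 [215, 216, 214, 212, 204, 183, 131, 65, 25, 23, 28, 28, 30, 61, 146, 196, 200, 199, 200, 195, 187]
205 [215, 216, 215, 212, 190, 131, 72, 39, 23, 29, 27, 29, 31, 29, 77, 140, 194, 199, 200, 195, 188]
208 [210, 203, 176, 155, 125, 114, 70, 31, 27, 26, 28, 28, 31, 30, 63, 121, 181, 200, 199, 194, 186]
211 [152, 153, 153, 149, 128, 138, 115, 31, 24, 26, 33, 33, 28, 30, 68, 138, 185, 199, 199, 194, 186]
214 [152, 153, 151, 150, 138, 124, 125, 35, 51, 68, 79, 82, 77, 48, 87, 167, 196, 198, 198, 193, 186]
217 [150, 153, 152, 150, 143, 166, 152, 52, 67, 75, 84, 89, 95, 90, 86, 190, 200, 198, 199, 193, 187]
220 [145, 145, 151, 150, 182, 203, 147, 58, 67, 76, 85, 90, 94, 93, 109, 196, 201, 199, 198, 192, 185]
223 [144, 149, 166, 187, 203, 206, 172, 64, 68, 76, 85, 90, 94, 92, 138, 206, 200, 200, 198, 192, 185]
```

>>> servo_tool(
  increments=[
    [0,-0.8,0,4,0],
    [0,0,0,6,0],
    [0,0,0,6,0],
    [0,0,0,0,0],
  ],
)

```text
t: 23.0
tool_pos: [0.5742, 0.1298, 0.1912]
tool_rot: [-0.03, 3.138, 0.0]
contact_force: [-1.9, -0.9, 13.1]
opening: 0.0087
grip_force: 41.2
```

>>> servo_tool(
  increments=[
    [0,0,0,-16,0],
    [0,0,0,0,0],
    [0,0,0,0,0],
    [0,0,0,0,0],
  ],
)

```text
t: 23.5
tool_pos: [0.5722, 0.1296, 0.2021]
tool_rot: [0.03, -3.14, 0.0]
contact_force: [-1.0, 0.9, 0.1]
opening: 0.0088
grip_force: 40.0
```

```bash
python3 -c "
from tilt import *
o=snap('l11');print(o['tool_pos'],o['contact_force'],o['wrist_torque'])
P=pose('l11');print(proj([.5758,.1296,.089],P),proj([.5758-.0085,.1296,.089],P),proj([.5758+.0085,.1296,.089],P))
hsv=cv2.cvtColor(cv2.imread('pics/l11.png'),cv2.COLOR_BGR2HSV)
for y in range(190,226,3): print(y,hsv[y,256:298:2,2].tolist())
print([(y,int(hsv[y,273:280,2].mean())) for y in range(226,330,4)])
"
```

```text
[0.57222906 0.12962762 0.20212095] [-0.99326315  0.85301365  0.07522397] [-0.0396736  -0.01649194  0.03055333]
[276.08897897 207.86365806] [276.28521884 197.74100303] [275.89620717 217.81850294]
190 [215, 216, 214, 211, 205, 204, 205, 208, 210, 205, 207, 206, 208, 211, 212, 205, 199, 199, 200, 197, 189]
193 [215, 216, 214, 212, 204, 203, 205, 208, 209, 205, 208, 206, 208, 211, 213, 205, 198, 198, 200, 196, 188]
196 [215, 215, 214, 212, 205, 204, 205, 209, 206, 197, 197, 198, 205, 212, 212, 204, 199, 198, 200, 195, 188]
199 [214, 215, 214, 212, 205, 204, 182, 148, 106, 58, 46, 53, 92, 155, 203, 206, 199, 198, 200, 195, 187]
202 [215, 216, 214, 212, 203, 173, 107, 54, 22, 25, 28, 29, 27, 51, 118, 179, 200, 199, 200, 194, 187]
205 [215, 216, 216, 207, 179, 121, 70, 38, 24, 27, 29, 29, 31, 30, 73, 127, 189, 200, 200, 194, 187]
208 [209, 177, 158, 150, 122, 117, 72, 29, 24, 28, 29, 29, 30, 30, 66, 123, 178, 199, 199, 193, 186]
211 [182, 152, 153, 150, 129, 134, 135, 36, 25, 28, 32, 33, 30, 28, 79, 145, 186, 199, 199, 193, 186]
214 [151, 154, 152, 150, 142, 127, 109, 33, 52, 68, 79, 82, 75, 45, 103, 181, 198, 198, 198, 193, 187]
217 [149, 150, 152, 150, 145, 153, 98, 52, 67, 76, 84, 90, 94, 89, 93, 193, 200, 199, 198, 193, 186]
220 [144, 145, 151, 151, 191, 206, 138, 58, 67, 76, 84, 90, 94, 94, 112, 196, 200, 199, 198, 193, 185]
223 [147, 168, 196, 207, 207, 206, 171, 64, 68, 76, 85, 90, 94, 93, 139, 205, 200, 198, 199, 192, 186]
[(226, 84), (230, 84), (234, 85), (238, 85), (242, 85), (246, 86), (250, 86), (254, 86), (258, 86), (262, 87), (266, 87), (270, 87), (274, 87), (278, 88), (282, 28), (286, 55), (290, 88), (294, 97), (298, 139), (302, 131), (306, 129), (310, 111), (314, 89), (318, 92), (322, 178), (326, 167)]
```

>>> servo_tool(
  increments=[
    [0,-2.5,0,-2,0],
    [0,0,0,0,0],
    [0,0,0,3,0],
    [0,0,0,3,0],
    [0,0,0,0,0],
  ],
)

```text
t: 24.18
tool_pos: [0.5749, 0.1297, 0.1986]
tool_rot: [0.03, -3.14, 0.0]
contact_force: [-0.5, 0.0, -0.6]
opening: 0.0087
grip_force: 39.9
```

```bash
python3 -c "
from tilt import *
o=snap('l12');print(o['tool_pos'],o['contact_force'],o['wrist_torque'])
P=pose('l12');print(proj([.5758,.1296,.089],P),proj([.5758-.0085,.1296,.089],P),proj([.5758+.0085,.1296,.089],P))
hsv=cv2.cvtColor(cv2.imread('pics/l12.png'),cv2.COLOR_BGR2HSV)
for y in range(184,220,2): print(y,hsv[y,256:298:2,2].tolist())
"
```

```text
[0.57491369 0.12966962 0.19855457] [-0.45341385  0.03522895 -0.60269621] [-0.02546027  0.02921299  0.03092677]
[276.08794406 205.71965875] [276.28701786 195.42035318] [275.892399   215.84934561]
184 [216, 215, 214, 210, 205, 204, 205, 208, 209, 204, 207, 206, 207, 211, 213, 206, 200, 199, 200, 197, 190]
186 [216, 216, 214, 210, 204, 203, 205, 209, 210, 204, 207, 206, 207, 211, 213, 206, 200, 198, 200, 197, 189]
188 [216, 215, 214, 210, 204, 203, 206, 208, 210, 205, 207, 206, 207, 210, 212, 205, 200, 198, 200, 197, 189]
190 [216, 215, 214, 210, 204, 204, 205, 208, 210, 205, 207, 206, 207, 211, 213, 204, 200, 198, 200, 197, 188]
192 [215, 215, 213, 210, 204, 203, 204, 208, 211, 205, 207, 207, 207, 211, 212, 205, 200, 198, 201, 196, 188]
194 [215, 215, 214, 210, 204, 204, 205, 208, 202, 188, 187, 194, 202, 211, 213, 205, 200, 198, 200, 197, 189]
196 [215, 215, 214, 211, 204, 204, 196, 170, 140, 127, 121, 126, 142, 182, 209, 206, 199, 198, 200, 197, 188]
198 [215, 215, 214, 210, 205, 190, 150, 108, 96, 86, 73, 80, 89, 113, 163, 202, 199, 198, 199, 196, 189]
200 [215, 215, 214, 210, 201, 
[... 288 characters left out ...]
214, 192, 122, 115, 75, 34, 25, 28, 29, 29, 31, 29, 69, 118, 174, 199, 199, 194, 186]
208 [213, 189, 174, 151, 121, 122, 114, 32, 25, 28, 27, 29, 31, 30, 72, 134, 180, 199, 199, 193, 186]
210 [203, 154, 150, 149, 131, 122, 141, 41, 25, 26, 27, 27, 30, 30, 90, 158, 188, 198, 200, 194, 186]
212 [175, 153, 152, 150, 138, 123, 108, 31, 28, 38, 48, 44, 36, 29, 109, 183, 199, 198, 199, 194, 186]
214 [151, 153, 152, 150, 144, 135, 100, 28, 51, 67, 79, 82, 76, 46, 113, 199, 200, 198, 200, 193, 186]
216 [146, 149, 152, 149, 144, 143, 100, 46, 65, 76, 84, 90, 93, 81, 102, 197, 201, 198, 199, 193, 186]
218 [143, 147, 152, 149, 149, 158, 101, 56, 67, 76, 85, 89, 94, 93, 90, 191, 201, 198, 199, 193, 186]
```

>>> servo_tool(
  increments=[
    [0,0,0,3,0],
    [0,0,0,3,0],
    [0,0,0,0,0],
  ],
)

```text
t: 24.6
tool_pos: [0.575, 0.1297, 0.1927]
tool_rot: [0.03, -3.141, 0.0]
contact_force: [0.2, -0.1, -0.2]
opening: 0.0088
grip_force: 39.9
```

>>> servo_tool(
  increments=[
    [0,0,0,3,0],
    [0,0,0,3,0],
    [0,0,0,0,0],
  ],
)

```text
t: 24.98
tool_pos: [0.5752, 0.1297, 0.1869]
tool_rot: [0.03, -3.141, 0.0]
contact_force: [-0.2, 0.1, -0.4]
opening: 0.0084
grip_force: 39.9
```

>>> servo_tool(
  increments=[
    [0,0,0,6,0],
    [0,0,0,6,0],
    [0,0,0,6,0],
    [0,0,0,0,0],
  ],
)

```text
t: 25.48
tool_pos: [0.5746, 0.1297, 0.1681]
tool_rot: [0.03, -3.14, 0.0]
contact_force: [0.2, -1.3, -1.4]
opening: 0.0088
grip_force: 39.9
```

>>> servo_tool(
  increments=[
    [0,0,0,7,0],
    [0,0,0,7,0],
    [0,0,0,7,0],
    [0,0,0,7,0],
    [0,0,0,0,0],
  ],
)

```text
t: 26.1
tool_pos: [0.5752, 0.1296, 0.1403]
tool_rot: [0.03, -3.141, 0.0]
contact_force: [2.2, 0.4, -1.5]
opening: 0.0085
grip_force: 39.8
```

>>> servo_tool(
  increments=[
    [0,0,0,4,0],
    [0,0,0,4,0],
    [0,0,0,2,0],
    [0,0,0,0,0],
  ],
)

```text
t: 26.6
tool_pos: [0.5753, 0.1297, 0.1311]
tool_rot: [-0.03, 3.141, 0.0]
contact_force: [2.7, 0.4, -0.9]
opening: 0.0084
grip_force: 39.8
```

>>> servo_tool(
  increments=[
    [0,0,0,3,0],
    [0,0,0,3,0],
    [0,0,0,0,0],
  ],
)

```text
t: 26.98
tool_pos: [0.5755, 0.1297, 0.125]
tool_rot: [-0.03, 3.141, 0.0]
contact_force: [3.6, -0.4, -0.8]
opening: 0.0084
grip_force: 39.8
```

>>> servo_tool(
  increments=[
    [0.3,0,0,0,0],
    [0.3,0,0,0,0],
    [0.3,0,0,0,0],
    [0.3,0,0,0,0],
    [0.3,0,0,0,0],
  ],
)

```text
t: 27.6
tool_pos: [0.5752, 0.1297, 0.1252]
tool_rot: [0.03, -3.141, 0.0]
contact_force: [0.2, 0.6, 0.6]
opening: 0.0255
grip_force: 0.0
```

```bash
python3 -c "
from tilt import *
o=snap('l13');print(o['tool_pos'],o['contact_force'],o['opening'])
capinfo('l13',y0=180,y1=350)
"
```

```text
[0.57515853 0.12973652 0.12516365] [0.23855412 0.58683967 0.5890642 ] 0.025463149083024605
[(180, 5, 168), (184, 3, 152), (188, 107, 180), (192, 108, 199), (196, 108, 199), (200, 109, 198), (204, 108, 198), (208, 109, 198), (212, 109, 198), (216, 109, 199), (220, 88, 102), (224, 6, 61), (228, 7, 84), (232, 8, 84), (236, 8, 85), (240, 7, 85), (244, 7, 85), (248, 8, 86), (252, 7, 86), (256, 7, 86), (260, 9, 86), (264, 7, 86), (268, 7, 86), (272, 7, 87), (276, 7, 87), (280, 7, 88), (284, 11, 27), (288, 7, 70), (292, 7, 87), (296, 7, 118), (300, 8, 127), (304, 7, 123), (308, 8, 103), (312, 7, 98), (316, 25, 80), (320, 127, 78), (324, 106, 136), (328, 107, 143), (332, 107, 169), (336, 109, 200), (340, 108, 197), (344, 104, 145), (348, 25, 34)]
224 270 283; 284 267 282; 288 266 286; 344 262 291; 348 262 291;
```

>>> servo_tool(
  increments=[
    [0.4,0,0,-15,0],
    [0.5,0,0,-50,0],
    [1,0,0,-55,0],
    [1,0,0,-55,0],
    [1,5,-50,0,0],
    [1,5,-50,0,0],
    [1,5,-50,0,0],
    [1,5,-50,0,0],
    [1,5,-50,0,0],
    [1,5,-50,0,0],
    [1,0,-50,0,0],
    [1,0,-50,0,0],
  ],
)

```text
t: 29.15
tool_pos: [0.5528, -0.2725, 0.3019]
tool_rot: [-0.03, 3.14, -0.002]
contact_force: [0.2, 0.4, 0.4]
opening: 0.0855
grip_force: 0.0
```

>>> servo_tool(
  increments=[
    [1,0,-50,0,0],
    [1,0,0,0,9],
    [1,0,0,0,0],
    [1,0,0,0,0],
  ],
)

```text
t: 29.65
tool_pos: [0.5541, -0.3204, 0.301]
tool_rot: [0.212, 3.134, -0.001]
contact_force: [-0.1, -0.6, -0.2]
opening: 0.0854
grip_force: 0.0
```

```bash
python3 - <<'E'
from pen import *
snap("k1");print(pose("k1"))
a,b,L,o=penimg("k1",[.5324,-.3629,.0305],[.4083,-.3454,.1271],14);print(a,b,L);print(*o,sep="\n")
E
```

```text
(array([ 0.55407881, -0.32037722,  0.30104557]), array([ 2.11963237e-01,  3.13361140e+00, -7.88932205e-04]))
[241.38826405 160.71955334] [230.47825458  46.72644383] 114.51400491408938
(np.float64(0.3), 84, -1.9, 14.3)
(np.float64(0.35), 87, -1.6, 14.5)
(np.float64(0.4), 97, -0.9, 20.5)
(np.float64(0.45), 153, -0.3, 27.2)
(np.float64(0.5), 157, -0.5, 27.3)
(np.float64(0.55), 112, 0.5, 21.1)
(np.float64(0.6), 89, -0.9, 15.9)
(np.float64(0.65), 92, -0.9, 15.5)
(np.float64(0.7), 93, -0.2, 15.5)
(np.float64(0.75), 95, -0.4, 16.2)
(np.float64(0.8), 91, -0.2, 15.6)
(np.float64(0.85), 93, 0.3, 16.2)
(np.float64(0.9), 96, 0.3, 16.2)
(np.float64(0.95), 88, 0.5, 16.1)
(np.float64(1.0), 97, 0.4, 16.5)
(np.float64(1.05), 39, 0.5, 15.0)
(np.float64(1.1), 0, None, None)
(np.float64(1.15), 0, None, None)
(np.float64(1.2), 0, None, None)
```

>>> servo_tool(
  increments=[
    [1,0,50,0,0],
    [1,0,20,0,0],
    [1,0,0,0,0],
    [1,0,0,0,0],
  ],
)

```text
t: 30.2
tool_pos: [0.5635, -0.252, 0.3003]
tool_rot: [0.216, 3.134, -0.001]
contact_force: [0.3, -0.4, 0.1]
opening: 0.0854
grip_force: 0.0
```

```bash
python3 - <<'E'
from pen import *
snap("k2");print(pose("k2"))
a,b,L,o=penimg("k2",[.5324,-.3629,.0305],[.4083,-.3454,.1271],14);print(a,b,L);print(*o,sep="\n")
E
```

```text
(array([ 0.56348923, -0.25200676,  0.30034476]), array([ 2.15924481e-01,  3.13406711e+00, -1.28839938e-03]))
[189.30492292 161.98777695] [162.57608402  52.21366358] 112.98135596406999
(np.float64(0.3), 79, -2.3, 13.4)
(np.float64(0.35), 77, -2.0, 13.6)
(np.float64(0.4), 89, -0.3, 19.9)
(np.float64(0.45), 159, 3.1, 33.0)
(np.float64(0.5), 188, 3.4, 33.2)
(np.float64(0.55), 125, 1.6, 29.8)
(np.float64(0.6), 80, -1.8, 14.3)
(np.float64(0.65), 84, -1.7, 14.3)
(np.float64(0.7), 82, -1.5, 14.8)
(np.float64(0.75), 84, -1.2, 14.8)
(np.float64(0.8), 85, -1.4, 14.6)
(np.float64(0.85), 86, -1.2, 15.0)
(np.float64(0.9), 81, -1.2, 14.5)
(np.float64(0.95), 84, -1.0, 15.3)
(np.float64(1.0), 88, -0.5, 15.5)
(np.float64(1.05), 30, -0.0, 13.6)
(np.float64(1.1), 0, None, None)
(np.float64(1.15), 0, None, None)
(np.float64(1.2), 0, None, None)
```

```bash
sed -i 's/pt<14/pt<19/' pen.py; python3 - <<'E'
from pen import *
at,d=line3d(("k1","k2"),[.5324,-.3629,.0305],[.4083,-.3454,.1271])
s=.115;t=at(.032+s*np.sin(np.radians(40)));print(t)
t=t-[0,0,.019];print(t,delta(t,np.arctan2(d[1],d[0])+np.pi/2))
E
```

```text
k1 resid [ 3.62 -3.01] end 1.05
k2 resid [ 2.64 -3.39] end 1.05
slope 40.751822193108154 yaw 169.80498926012885
[ 0.4482 -0.351   0.1   ]
[ 0.4368 -0.349   0.11  ]
[ 0.4254 -0.3469  0.12  ]
[ 0.4139 -0.3449  0.13  ]
[ 0.44144016 -0.34980066  0.10592058]
[ 0.44144016 -0.34980066  0.08692058] (array([ 107.4, -113.3,  213.4]), np.float64(2.2776892769885535), np.float64(82.08))
```

>>> servo_tool(
  increments=[
    [1,37,-38,0,0],
    [1,37,-38,0,0],
    [1,37,-37.5,0,0],
    [1,0,0,50,2.3],
    [1,0,0,50,0],
    [1,0,0,50,0],
    [1,0,0,40,0],
    [1,0,0,20,0],
    [1,0,0,0,0],
  ],
)

```text
t: 31.38
tool_pos: [0.4372, -0.3485, 0.089]
tool_rot: [-0.28, -3.127, -0.003]
contact_force: [-0.6, 0.1, 0.8]
opening: 0.0856
grip_force: 0.0
```

>>> servo_tool(
  increments=[
    [0,0,0,0,0],
    [0,0,0,0,0],
    [0,0,0,0,0],
    [0,0,0,0,0],
    [0,0,0,0,0],
    [0,0,0,0,0],
    [0,0,0,0,0],
  ],
  force=25,
)

```text
t: 32.25
tool_pos: [0.4382, -0.349, 0.0908]
tool_rot: [0.279, 3.129, -0.001]
contact_force: [-2.5, -0.1, 4.7]
opening: 0.0161
grip_force: 26.1
```

>>> servo_tool(
  increments=[
    [0,0,0,-15,0],
    [0,0,0,-40,0],
    [0,0,0,-40,0],
    [0,0,0,-30,-5.7],
    [0,0,0,0,-5.6],
    [0,6,25,0,0],
    [0,6,45,0,0],
    [0,6,50,0,0],
    [0,6,50,0,0],
    [0,5,50,0,0],
    [0,0,50,0,0],
    [0,0,50,0,0],
  ],
)

```text
t: 33.75
tool_pos: [0.4023, -0.0275, 0.2155]
tool_rot: [-0.03, 3.141, 0.001]
contact_force: [1.0, -0.5, -0.7]
opening: 0.0157
grip_force: 25.7
```

>>> servo_tool(
  increments=[
    [0,0,50,0,0],
    [0,0,50,0,0],
    [0,0,38,0,0],
    [0,0,20,10,0],
    [0,0,0,30,0],
    [0,0,0,40,0],
    [0,0,0,15,0],
    [0,0,0,0,0],
    [0,0,0,0,0],
  ],
)

```text
t: 34.88
tool_pos: [0.4009, 0.1288, 0.122]
tool_rot: [-0.03, 3.139, 0.001]
contact_force: [0.1, -0.2, -0.3]
opening: 0.0156
grip_force: 25.7
```

```bash
python3 - <<'E'
from tilt import *
o=snap('k3');print(o['tool_pos'],o['opening'],o['grip_force'],delta([.426,.128,.107],np.radians(91)))
print(tail('k3',0))
for t in tilts(pose('k3'),s=.12)[1:4]: print(t[0],t[3])
E
```

```text
[0.400901   0.12884115 0.12197645] 0.015554862426766099 25.74578583240509 (array([-24.9,  -1.3,  15.2]), np.float64(0.09111428727199211), np.float64(91.09))
[(190, 117, 125), (196, 117, 125), (202, 117, 125), (208, 119, 125), (214, 8, 135), (220, 8, 135), (226, 7, 136), (232, 8, 137), (238, 7, 138), (244, 7, 138), (250, 8, 140), (256, 7, 82), (262, 16, 29), (268, 7, 83), (274, 8, 82), (280, 7, 83), (286, 6, 77), (292, 7, 73), (298, 7, 73), (304, 7, 73), (310, 7, 73), (316, 7, 80), (322, 7, 85), (328, 8, 85), (334, 9, 45), (340, 13, 28), (346, 24, 40), (352, 25, 46), (358, 24, 36), (364, 26, 34), (370, 23, 34), (376, 22, 34), (382, 21, 33), (388, 20, 33), (394, 24, 34)]
35 [275.4 224.9]
40 [275.4 233.9]
45 [275.4 243.7]
```

>>> servo_tool(
  increments=[
    [0,-12,-1,8,0],
    [0,-12,0,7,0],
    [0,-3,0,0,0],
    [0,-7,0,-8,0],
    [0,-7,0,-8,0],
    [0,-8.5,0,-6.6,0],
    [0,-8.5,0,-6.6,0],
    [0,0,0,0,0],
  ],
)

```text
t: 35.92
tool_pos: [0.4592, 0.129, 0.1357]
tool_rot: [-0.03, 3.139, 0.001]
contact_force: [-0.9, 0.3, 1.0]
opening: 0.0159
grip_force: 26.7
```

>>> servo_tool(
  increments=[
    [0,-9,0,-5.2,0],
    [0,-9,0,-5.1,0],
    [0,-10,0,-3.5,0],
    [0,-10,0,-3.4,0],
    [0,-10.4,0,-1.7,0],
    [0,-10.4,0,-1.7,0],
    [0,0,0,0,0],
    [0,0,0,0,0],
  ],
)

```text
t: 36.92
tool_pos: [0.5172, 0.1299, 0.1552]
tool_rot: [-0.03, 3.14, -0.0]
contact_force: [-1.0, -0.2, -0.8]
opening: 0.0157
grip_force: 28.5
```

```bash
python3 - <<'E'
from tilt import *
o=snap('k4');print(o['tool_pos'],o['contact_force'],o['grip_force'])
hsv=cv2.cvtColor(cv2.imread("pics/k4.png"),cv2.COLOR_BGR2HSV)
print([(y,int(hsv[y,273:280,1].mean()),int(hsv[y,273:280,2].mean())) for y in range(160,346,3)])
P=pose('k4');R=Ro.from_rotvec(P[1]).as_matrix();g=P[0]+R@[0,0,-.019]
E
```

```text
[0.51719117 0.12994218 0.15519292] [-1.04375251 -0.24093657 -0.84055191] 28.456484377384186
[(160, 121, 173), (163, 121, 173), (166, 121, 173), (169, 121, 173), (172, 121, 173), (175, 120, 172), (178, 122, 171), (181, 122, 172), (184, 122, 172), (187, 122, 172), (190, 122, 172), (193, 122, 172), (196, 119, 146), (199, 30, 29), (202, 15, 28), (205, 8, 27), (208, 11, 37), (211, 7, 81), (214, 7, 83), (217, 7, 83), (220, 6, 84), (223, 8, 84), (226, 9, 85), (229, 7, 84), (232, 8, 85), (235, 7, 85), (238, 8, 85), (241, 7, 86), (244, 8, 86), (247, 8, 86), (250, 7, 86), (253, 7, 86), (256, 8, 87), (259, 7, 87), (262, 7, 87), (265, 8, 88), (268, 8, 49), (271, 13, 28), (274, 8, 81), (277, 7, 87), (280, 8, 99), (283, 7, 143), (286, 8, 135), (289, 8, 133), (292, 7, 133), (295, 8, 133), (298, 9, 132), (301, 8, 131), (304, 8, 130), (307, 8, 129), (310, 8, 129), (313, 7, 129), (316, 7, 105), (319, 8, 93), (322, 7, 92), (325, 7, 90), (328, 7, 92), (331, 8, 96), (334, 8, 96), (337, 7, 96), (340, 7, 95), (343, 6, 91)]
```

```bash
cat > lin.py <<'E'
from h import *
def pj(cam,X):
    c=get_calibration(cam);q=np.array(c["R"])@X+c["t"];return np.array([c["fx"]*q[0]/q[2]+c["cx"],c["fy"]*q[1]/q[2]+c["cy"]])
def scan(name,x,y,zs,cam="scene",w=6):
    hsv=cv2.cvtColor(cv2.imread(name),cv2.COLOR_BGR2HSV)
    for z in zs:
        u,v=np.round(pj(cam,np.array([x,y,z]))).astype(int);print(round(z,3),(u,v),[f"{a}/{b}" for a,b in hsv[v,u-w:u+w+1,1:].tolist()])
E
python3 - <<'E'
from lin import *
cv2.imwrite("pics/s9.png",get_image("scene")[:,:,::-1])
scan("pics/s9.png",.5757,.129,np.arange(.085,.20,.006))
E
```

```text
0.085 (np.int64(392), np.int64(205)) ['106/215', '104/219', '102/224', '104/188', '105/129', '49/73', '43/65', '36/71', '18/69', '95/97', '106/171', '104/203', '104/198']
0.091 (np.int64(393), np.int64(203)) ['102/217', '106/217', '105/200', '105/155', '81/98', '12/64', '30/68', '37/69', '86/137', '105/200', '109/205', '106/193', '104/193']
0.097 (np.int64(393), np.int64(202)) ['104/216', '104/216', '107/215', '106/205', '105/177', '67/106', '45/68', '41/69', '90/156', '104/208', '106/204', '106/194', '103/199']
0.103 (np.int64(393), np.int64(200)) ['103/217', '106/215', '106/210', '107/216', '109/227', '94/155', '7/69', '37/69', '49/68', '104/182', '110/207', '106/198', '104/203']
0.109 (np.int64(394), np.int64(199)) ['106/218', '109/216', '107/222', '109/229', '99/176', '52/89', '30/67', '49/67', '86/152', '104/194', '105/199', '103/204', '106/203']
0.115 (np.int64(394), np.int64(197)) ['90/155', '3/89', '28/102', '8/96', '96/165', '91/118', '46/61', '33/69', '27/85', '104/184', '106/209', '104/205', '112/184']
0.121 (np.int64(394), np.int64(196)) ['91/132', '24/86', '36/100', '5/9
[... 1641 characters left out ...]
1 (np.int64(398), np.int64(180)) ['17/75', '22/82', '64/92', '129/113', '119/118', '118/108', '117/159', '119/176', '118/177', '117/174', '119/174', '118/177', '117/175']
0.187 (np.int64(399), np.int64(178)) ['21/73', '79/100', '114/116', '119/107', '119/161', '120/180', '118/175', '117/176', '119/174', '116/176', '120/172', '118/175', '115/175']
0.193 (np.int64(399), np.int64(177)) ['33/77', '77/96', '118/115', '121/166', '119/182', '118/180', '117/176', '119/176', '122/174', '117/179', '117/172', '119/174', '122/174']
0.199 (np.int64(400), np.int64(175)) ['15/69', '118/169', '118/145', '70/88', '71/118', '95/147', '116/170', '120/179', '119/174', '119/175', '120/172', '121/175', '121/173']
```

The liner's tail is at about z 0.167, so it stands on its well floor. Next I'll fit the marker's pose in the grip.

```bash
python3 -c "
from tilt import *
for rows in((197.5,209.3,316),(197.5,209.3,0)): print(fit('k4',rows,r=.009))
print(fit('l7',(199,212.5,309)))
"
```

```text
(np.float64(0.1453813110550977), np.float64(87.2450881382765), array([-0.60674547,  0.7630958 , -0.08712455]))
(np.float64(0.15436554967915322), np.float64(86.4083072652678), array([ 2.84217094e-14, -2.84217094e-14]))
(np.float64(0.1452758085931937), np.float64(88.30280761738332), array([-0.45466499,  0.56827141, -0.07065787]))
```

>>> servo_tool(
  increments=[
    [0,0,0,0,0],
    [0,0,0,0,0],
  ],
  force=45,
)

```text
t: 37.28
tool_pos: [0.5167, 0.13, 0.1552]
tool_rot: [-0.03, 3.141, 0.0]
contact_force: [-0.7, 0.1, -0.0]
opening: 0.0152
grip_force: 44.2
```

>>> servo_tool(
  increments=[
    [0,8,0,0,0],
    [0,0,0,-40,0],
    [0,0,0,-50,0],
    [0,0,0,-50,0],
    [0,0,0,-17,0],
    [0,-30,0,0,0],
    [0,-40,0,0,0],
    [0,-40,0,0,0],
    [0,-13,0,0,0],
    [0,0,0,0,0],
  ],
)

```text
t: 38.52
tool_pos: [0.6311, 0.1321, 0.3104]
tool_rot: [0.03, -3.138, 0.0]
contact_force: [-0.2, 1.0, -0.7]
opening: 0.0157
grip_force: 44.3
```

```bash
python3 -c "
from h import *
print(get_obs()['tool_pos'],get_obs()['grip_force'],delta([.6325,.1308,.218]))"
```

```text
[0.63111805 0.13213853 0.3103906 ] 44.334431290626526 (array([-1.6, -1.3, 92.4]), None, np.float64(91.1))
```

>>> servo_tool(
  increments=[
    [0,-1.5,-1.3,30,0],
    [0,0,0,40,0],
    [0,0,0,25,0],
    [0,0,0,0,0],
    [0,0,0,0,0],
  ],
)

```text
t: 39.15
tool_pos: [0.6332, 0.1311, 0.2188]
tool_rot: [-0.031, 3.139, 0.0]
contact_force: [-0.2, 0.7, -0.7]
opening: 0.0156
grip_force: 44.3
```

```bash
python3 -c "
from tilt import *
o=snap('k5');print(o['tool_pos'],o['contact_force'])
P=pose('k5');print([proj([.6354+d,.1307,.089],P) for d in(0,-.012,.012)])
hsv=cv2.cvtColor(cv2.imread('pics/k5.png'),cv2.COLOR_BGR2HSV)
for y in range(180,226,3): print(y,hsv[y,252:304:2,2].tolist())
"
```

```text
[0.63315093 0.13110433 0.21877781] [-0.15304975  0.65273698 -0.6803558 ]
[array([275.67540642, 200.7984879 ]), array([275.93636098, 187.21613897]), array([275.42082575, 214.10134287])]
180 [213, 214, 213, 212, 216, 216, 213, 210, 210, 212, 215, 213, 203, 204, 210, 215, 211, 207, 203, 204, 199, 192, 189, 192, 196, 195]
183 [213, 214, 212, 206, 206, 215, 212, 211, 211, 214, 217, 213, 201, 205, 211, 214, 214, 207, 203, 204, 199, 192, 190, 192, 196, 196]
186 [213, 215, 214, 206, 205, 215, 214, 206, 186, 156, 139, 129, 123, 125, 143, 176, 206, 208, 204, 205, 198, 191, 190, 192, 196, 195]
189 [213, 215, 214, 206, 206, 216, 193, 145, 123, 118, 121, 123, 120, 116, 115, 116, 122, 169, 204, 205, 199, 193, 189, 192, 196, 195]
192 [213, 214, 213, 209, 207, 189, 134, 124, 122, 118, 122, 123, 121, 117, 116, 118, 109, 110, 150, 200, 200, 193, 189, 192, 195, 195]
195 [214, 214, 214, 209, 200, 152, 87, 103, 102, 100, 102, 102, 98, 97, 98, 99, 93, 88, 99, 173, 201, 193, 190, 191, 195, 194]
198 [213, 214, 214, 209, 198, 134, 78, 84, 82, 67, 48, 37, 32, 36, 43, 59, 75, 77, 88, 150, 198, 193, 191, 192, 1
[... 415 characters left out ...]
 174, 39, 27, 43, 54, 66, 76, 75, 68, 58, 40, 27, 121, 206, 200, 195, 192, 193, 193, 193]
213 [215, 214, 215, 213, 211, 220, 134, 31, 57, 68, 73, 78, 83, 87, 90, 92, 90, 62, 69, 191, 201, 195, 193, 192, 193, 194]
216 [174, 204, 216, 214, 212, 206, 89, 59, 64, 69, 74, 80, 84, 87, 90, 92, 94, 92, 75, 162, 202, 195, 193, 193, 193, 193]
219 [151, 196, 199, 215, 212, 189, 61, 61, 65, 70, 75, 80, 84, 87, 90, 92, 92, 93, 85, 128, 201, 196, 194, 193, 193, 192]
222 [152, 151, 173, 217, 213, 165, 59, 61, 66, 70, 77, 81, 84, 88, 89, 92, 93, 92, 91, 126, 199, 196, 194, 193, 191, 192]
225 [153, 151, 174, 217, 214, 175, 64, 63, 67, 74, 77, 80, 85, 88, 90, 92, 93, 94, 93, 137, 201, 198, 193, 193, 191, 192]
```

>>> servo_tool(
  increments=[
    [0,0,0,6,0],
    [0,0,0,6,0],
    [0,0,0,5,0],
    [0,0,0,0,0],
  ],
)

```text
t: 39.7
tool_pos: [0.6326, 0.1309, 0.199]
tool_rot: [0.03, -3.14, 0.0]
contact_force: [0.1, -0.1, -0.4]
opening: 0.0155
grip_force: 44.3
```

>>> servo_tool(
  increments=[
    [0,0,0,3,0],
    [0,0,0,3,0],
    [0,0,0,3,0],
    [0,0,0,0,0],
  ],
)

```text
t: 40.2
tool_pos: [0.6329, 0.1309, 0.1905]
tool_rot: [0.03, -3.141, 0.0]
contact_force: [0.3, -0.8, -0.3]
opening: 0.0155
grip_force: 44.3
```

>>> servo_tool(
  increments=[
    [0,0,0,4,0],
    [0,0,0,4,0],
    [0,0,0,4,0],
    [0,0,0,0,0],
  ],
)

```text
t: 40.7
tool_pos: [0.6328, 0.1309, 0.1783]
tool_rot: [0.03, -3.14, 0.0]
contact_force: [0.3, 0.4, -0.3]
opening: 0.0154
grip_force: 44.3
```

>>> servo_tool(
  increments=[
    [0,0,0,6,0],
    [0,0,0,6,0],
    [0,0,0,6,0],
    [0,0,0,0,0],
  ],
)

```text
t: 41.2
tool_pos: [0.6331, 0.1308, 0.1602]
tool_rot: [0.03, -3.141, 0.0]
contact_force: [0.8, 0.1, -1.0]
opening: 0.0154
grip_force: 44.1
```

>>> servo_tool(
  increments=[
    [0,0,0,6,0],
    [0,0,0,6,0],
    [0,0,0,6,0],
    [0,0,0,0,0],
  ],
)

```text
t: 41.7
tool_pos: [0.6336, 0.1308, 0.1425]
tool_rot: [-0.03, 3.14, -0.0]
contact_force: [4.9, -0.7, -2.3]
opening: 0.0157
grip_force: 43.9
```

>>> servo_tool(
  increments=[
    [0,-1.5,0,4,0],
    [0,0,0,4,0],
    [0,0,0,4,0],
    [0,0,0,0,0],
  ],
)

```text
t: 42.2
tool_pos: [0.6346, 0.131, 0.1304]
tool_rot: [-0.03, 3.141, 0.0]
contact_force: [5.1, 0.3, -0.9]
opening: 0.0155
grip_force: 44.2
```

>>> servo_tool(
  increments=[
    [0,0,0,2,0],
    [0,0,0,2,0],
    [0,0,0,0,0],
  ],
)

```text
t: 42.58
tool_pos: [0.6349, 0.131, 0.1272]
tool_rot: [-0.03, 3.141, 0.0]
contact_force: [4.9, 0.7, 1.2]
opening: 0.016
grip_force: 44.3
```

>>> servo_tool(
  increments=[
    [0.4,0,0,0,0],
    [0.4,0,0,0,0],
    [0.4,0,0,0,0],
    [0.4,0,0,0,0],
    [0.4,0,0,-15,0],
    [0.5,0,0,-50,0],
    [1,0,0,-60,0],
    [1,0,0,-60,0],
    [1,-50,0,0,0],
    [1,-50,0,0,0],
    [1,-20,0,0,0],
    [1,0,0,0,0],
  ],
)

```text
t: 44.08
tool_pos: [0.7553, 0.1331, 0.3121]
tool_rot: [0.03, -3.141, 0.0]
contact_force: [0.6, -0.7, 0.4]
opening: 0.0855
grip_force: 0.0
```

```bash
python3 - <<'E'
from lin import *
o=snap("f1");print(o["tool_pos"],o["opening"])
cv2.imwrite("pics/f_s.png",get_image("scene")[:,:,::-1]);cv2.imwrite("pics/f_t.png",get_image("top")[:,:,::-1])
print("liner");scan("pics/f_s.png",.5757,.129,np.arange(.139,.19,.006),w=5)
print("marker");scan("pics/f_s.png",.6355,.130,np.arange(.127,.19,.006),w=7)
print("marker top cam");scan("pics/f_t.png",.6355,.130,[.162,.168,.174],cam="top",w=8)
# bystanders moved? compare scene images away from arm
for n,a,b in(("scene","scene0","f_s"),("top","top0","f_t")):
    d=cv2.absdiff(cv2.imread(f"pics/{a}.png"),cv2.imread(f"pics/{b}.png")).max(2)>60
    k,l,s,c=cv2.connectedComponentsWithStats(d.astype(np.uint8));print(n,[(s[i].tolist()) for i in range(1,k) if s[i,4]>25])
P=pose("f1");hsv=cv2.imread("pics/f1.png")
for dx in(-.064,.064,.0):print(proj(np.array([.6056+dx,.1302+dx*.018,.089]),P))
E
```

```text
[0.75533195 0.13307618 0.31205382] 0.0854521495508948
liner
0.139 (np.int64(396), np.int64(191)) ['117/116', '115/118', '123/122', '98/99', '18/70', '18/71', '50/71', '92/136', '119/173', '120/179', '116/178']
0.145 (np.int64(396), np.int64(190)) ['118/117', '118/119', '121/122', '108/111', '44/75', '35/72', '41/74', '94/139', '118/179', '123/181', '120/178']
0.151 (np.int64(396), np.int64(188)) ['118/121', '120/117', '121/122', '124/127', '78/98', '10/49', '70/29', '85/42', '123/162', '121/187', '119/180']
0.157 (np.int64(397), np.int64(187)) ['129/121', '125/122', '123/126', '104/86', '28/27', '16/49', '65/47', '109/126', '119/173', '119/182', '120/178']
0.163 (np.int64(397), np.int64(185)) ['19/119', '5/104', '99/116', '134/124', '41/100', '16/129', '19/148', '10/126', '99/163', '120/180', '120/177']
0.169 (np.int64(398), np.int64(183)) ['10/171', '16/129', '87/112', '126/121', '125/118', '118/110', '123/162', '120/183', '122/176', '117/178', '121/183']
0.175 (np.int64(398), np.int64(182)) ['8/62', '18/128', '32/126', '118/119', '126/115', '124/166', '121/184', '118/179', '118/177
[... 3627 characters left out ...]
 81], [339, 208, 9, 11, 62], [144, 210, 13, 24, 94], [196, 218, 15, 7, 42], [303, 218, 22, 10, 43], [434, 218, 12, 5, 26], [220, 222, 12, 3, 27], [279, 222, 46, 42, 197], [305, 240, 7, 6, 27], [228, 255, 24, 9, 41], [233, 266, 23, 56, 169], [192, 285, 4, 20, 32], [195, 310, 6, 18, 31]]
top [[0, 39, 184, 381, 24301], [132, 158, 150, 85, 5247], [154, 161, 19, 15, 137], [241, 192, 162, 228, 7042], [291, 203, 39, 41, 656], [324, 209, 11, 14, 117], [324, 231, 10, 7, 54], [266, 281, 33, 17, 132], [184, 313, 48, 46, 768], [238, 312, 20, 3, 29], [195, 384, 30, 10, 110], [185, 390, 44, 14, 211], [233, 402, 7, 18, 84]]
[276.31506789  -3.23952291]
[276.23607455 103.95568361]
[276.27434361  48.36054424]
```

```bash
python3 - <<'E'
from lin import *
for n in("w6","f1"):
    P=pose(n);g=cv2.cvtColor(cv2.imread(f"pics/{n}.png"),cv2.COLOR_BGR2HSV)
    for nm,a,b in (("far end y-15",(.670,.115),(.70,.115)),("far end y+15",(.670,.146),(.70,.146)),("left@x.655",(.655,.145),(.655,.175)),("right@x.655",(.655,.115),(.655,.085)),("left@x.56",(.56,.145),(.56,.175)),("right@x.56",(.56,.115),(.56,.085))):
        t=np.linspace(0,1,61);v=[]
        for k in t:
            u=proj([a[0]+k*(b[0]-a[0]),a[1]+k*(b[1]-a[1]),.089],P)
            v.append(float(cv2.getRectSubPix(g[...,2],(1,1),(float(u[0]),float(u[1])))[0,0]) if 0<=u[1]<419 else np.nan)
        v=np.array(v);d=np.abs(np.diff(v[::1]));d=np.convolve(d,np.ones(4),"same");i=int(np.nanargmax(d)) if not np.isnan(v).all() else 0
        print(n,nm,"edge at",np.round(a[0]+t[i]*(b[0]-a[0]),4),np.round(a[1]+t[i]*(b[1]-a[1]),4))
E
```

```text
w6 far end y-15 edge at 0.687 0.115
w6 far end y+15 edge at 0.6865 0.146
w6 left@x.655 edge at 0.655 0.159
w6 right@x.655 edge at 0.655 0.1025
w6 left@x.56 edge at 0.56 0.157
w6 right@x.56 edge at 0.56 0.1
f1 far end y-15 edge at 0.6845 0.115
f1 far end y+15 edge at 0.684 0.146
f1 left@x.655 edge at 0.655 0.1585
f1 right@x.655 edge at 0.655 0.103
f1 left@x.56 edge at 0.56 0.157
f1 right@x.56 edge at 0.56 0.1005
```

```bash
python3 -c "
from station import *
print(get_obs()['t'],finish_job())"
```

```text
the job is handed in; nothing more can be done
44.225 None
```

The job is handed in at 44 s: the top measures flush with both pins through it, and the marker and fineliner went cap-down through the wide and narrow holes, their tail heights matching pens standing on the well floors. I did not check the bystanders one by one (the before/after picture comparison was too full of arm and shadow changes), and the fineliner's cap briefly met about 13 N on its first try at the hole before I realigned it.

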